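Take the lift-off lid off the bulb box and get the spare bulb out

ROBOT

A 6-joint arm with a two-finger parallel gripper is mounted at the origin on the work surface. World frame = base frame: x ahead of the robot, y to its left, z up, the work surface at z = 0. Lengths are in m, angles in rad, forces in N, time in s.
With the tool pointing down it reaches from about 0.35 to 0.85 m from the base axis. Payload 8.1 kg.
Tool frame: the origin (TCP) lies at the very end of the fingers, on their centre line; the grasp point (between the pads) lies 19 mm behind it; z points along the fingers, x is the direction in which the jaws open and shut, and the axes are right-handed (so a half turn about z gives the same grasp; the last joint's range is limited). The gripper opens to 93 mm and grips with 3 to 60 N. Pads are 15 mm wide; open, the fingers measure 128 mm over their backs; the gripper's body (75 mm by 188 mm) begins 65 mm behind the grasp point.
Start: joints at [-1.373, 0.13, 1.488, -0, 1.523, -0.085], TCP at [0.167, -0.576, 0.198] pointing down, gripper open.
Joint ranges: [-2.96, 2.96], [-0.89, 2.26], [0.02, 2.5], [-1.34, 4.48], [0, 2.73], [-2.66, 2.66]. Speed limits (rad/s): [2.39, 2.39, 2.79, 3.14, 3.14, 3.14].

INTERFACE

Orientations are given as a rotation vector (axis times angle).
In Python, from plant import robot gives the robot as it stands. The module is installed in compiled form; this text tells all that it offers.
- The arm moves only by the tool jog_arm, never from a script. Its argument "commands" is one flat list of numbers, 5 for each row, row after row: the gripper's target within -1 to 1 (shut at 1, half-way at 0, fully open at -1), then the shift along the tool's x, y, z in m, then the turn about the tool's z in degrees. A call has 1 to 20 rows; each row shifts and turns the commanded pose from where the row before left it, along the tool's axes as they then stand; what a row does not reach is not made up. A row lasts 1/12 s, in which the tool goes at most 41.7 mm and 7.16 degrees, less where a joint would pass 70% of its speed; a pose out of reach is approached as far as the arm can. A call is refused whole if a number of a shift passes 0.0417 or a number of a turn 7.16, either way. A call with a gripper value outside its range is refused whole. The fingers move at their own pace and stop on an object; "grip_force" is the grip in N (left out, the last holds). Time passes only in rows, so rows that do not move let the fingers close. It gives the time, the measured TCP pose, the force and the opening at its end, in the units of the state.
- robot.read_state(): the state, without advancing time (a new reading comes with each control period).
- robot.read_camera(name): name is "scene" or "top" or "wrist"; returns a dict with "img" (480x640x3 uint8, blue, green, red), "vfov" (degrees; the focal length in pixels is half the picture's height over the tangent of half this angle, whatever the lens; pixels are square), "cx", "cy" (the principal point, pixels), "extrinsics" (4x4, takes a point from world to camera coordinates). Camera axes: x right, y down, z forward; pixel columns grow to the right and rows downward; lengths in m; the calibration is good to about 2 mm. A picture is of the moment at which its call begins. There is no depth.
- robot.close_job(): hands the job in, once; it reports no verdict.
Trained networks look in a picture, given as the dict that the camera call returned (one of the last four; its "shot" number tells which), for a name from the list of things; names that differ only in an ending like _2 or _b are one class to them, and where a whole thing is asked for, a point or a joint stands for the part that bears it (a point fixed in the world has none). Each returns a list of dicts, best first, with "score" (0 to 1); they miss things now and then, are a little off and sometimes report something else, mostly with a low value. They report only what shows in the picture. A call takes as long as a camera call. They do not tell look-alikes from the thing itself.
- robot.recognise(thing, picture): "box" ([centre column, centre row, width, height] as shares, 0 to 1, of the picture: columns of its width, rows of its height, round what is visible of it).
- robot.pinpoint(thing, picture): "position" ([row, column] as shares, 0 to 1, of the picture: columns of its width, rows of its height: a listed point, or the origin of a listed thing).
The state is a dict: "t": time; "q": joint angles; "dq": joint speeds; "joint_torque": joint torques, N m; "tool_pos": TCP position; "orientation": TCP orientation; "force": force on the tool from outside, world axes, zero at the start; "wrist_torque": the same for the moment, N m; "opening": finger opening in m.
Only numpy, scipy, OpenCV 4.12 (cv2) and the standard library are available. Lean on these libraries where they do the work, as an engineer would, in place of code of your own. Each camera call takes 0.05 s, during which the arm holds its last target.

TASK

Get the spare bulb out for the desk lamp: swing the blue lid of the wooden bulb box up until it stands upright on its hinge pins, lift it straight up off the pins, and stand it on its hinge edge in the empty front slot of the letter rack. Then slide the bulb forward (globe first, away from the hinge side) until its cap is out from under the red lip, lift it clear and lay it down in the ribbed black tray. Set the lid and the bulb down rather than dropping them, and leave the mug, owl, bulldog clip and acrylic apple where they stand.

Things in the scene. Friction and masses are not known exactly. Their poses are not given: they have to be found in the camera images.
- box: Fixed open wooden box, 150 x 150 x 70 mm high, walls and floor 6 mm. Origin: centre of underside; +x to the hinge (rear) side, -x to the lid's bar. The bulb lies inside along x on cork rails within 14 mm of y = 0. Inner faces of front and rear walls at x = -69 and +69. A red lip, 28 mm wide (y), 5 mm thick, reaches 25 mm forward from the rear wall, 3.5 mm above the bulb's cap.
- box_pin (a point): Hinge axis on the box, at box x = +89 mm, y = 0, 75 mm above the desk; runs along the box's y. Two brass pins of 7 mm diameter lie on it, 36 to 64 mm to either side, each carried by a bracket at its inner end.
- lip_edge (a point): Middle of the lower front edge of the red lip, box x = +44 mm, 48.5 mm above the desk; axes as the box. bulb_cap must come forward (box -x) of it before the bulb can be lifted: about 22 mm from the start; the globe meets the front wall after about 40 mm.
- lid: Loose blue lid, 156 x 156 x 10 mm, 0.24 kg +-30 %, shut on the box. Origin: centre of underside; x to hinge edge, z out of the top face. Two 19 mm thick hooks, 44 to 58 mm either side (y), have 10 mm slots open to +x over the pins: shut, a batten under the lid keeps it on; upright, it lifts straight off, clear after 20 mm. Pivots freely, no stop at upright, falls if let go.
- lid_bar (a point): Middle of the yellow handle bar: 10 mm diameter, 84 mm long, parallel to the hinge, in the plate's plane, 75 mm above the desk when shut, 35 mm gap to the plate, 207 mm from lid_hinge. Pinched across from straight above, it turns between the fingers: move it on an arc round box_pin (up, to the hinge side), gripper always pointing down; off the pins the lid hangs from it.
- lid_hinge (a point): Middle of the lid's hinge axis between its hooks (within 2 mm of box_pin while on its pins). The hooks' ends, the lid's lowest points when upright, lie 15 mm beyond it, 222 mm from lid_bar.
- bulb: Loose frosted bulb, about 70 g, 95 mm long. Origin: on its axis, middle of the white collar; x to the brass cap. Globe 50 mm diameter centred at x = -32; collar 32 mm diameter, x -15 to +15 (grip here, across the axis); cap 22 mm diameter, x 15 to 38. In the box: axis level, 34 mm above the desk, origin at box x = +28, cap to the rear.
- bulb_cap (a point): End of the bulb's brass cap, on its axis, x = +38 mm in the bulb frame.
- rack: Fixed aluminium letter rack, base 93 (x) x 190 (y) x 8 mm, three upright panels along y, tops 85 mm above the desk, ends open. Origin: underside, at the middle of the empty front slot, which is 34 mm wide (x -17 to +17) and takes the lid. The back slot (x 23 to 60) holds fixed green and orange folders up to 91 mm high.
- rack_slot (a point): Middle of the floor of the rack's empty slot, 8 mm above the desk. The lid stands here on its hook ends, plate along the rack's y, its bar then about 230 mm above the desk; let go, it stands, rocks a little, or leans up to about 15 degrees against a panel.
- tray: Fixed black tray, 170 (x) x 130 (y) x 18 mm high, walls and floor 5 mm. Origin: centre of underside. Two ribs along x, 150 mm long, 4 mm thick, tops 13 mm above the desk, at y = +-12: the globe rests between them with its centre 36 mm above the desk, and the cap end sinks a little. The bulb may point either way.
- mug: White mug, 76 mm diameter, 85 mm high, handle reaching about 30 mm out; bystander. Origin: centre of its underside.
- owl: Brown glazed owl, 60 mm diameter, 85 mm high; bystander. Origin: centre of its underside.
- clip: Steel bulldog clip standing on its jaw, about 45 x 75 x 60 mm high; bystander. Origin: centre of its underside.
- apple: Clear acrylic apple block, 64 mm diameter, 65 mm high with its stalk and leaf; bystander. Origin: centre of its underside.
Not all that is in view belongs to the job. There is more than one size of the box; the job needs the largest.

How it is judged:
By the outcome, as a careful person would: the job done as asked, in the order asked, and still so for the second after the job is handed in, with the robot touching nothing.
It also fails if it takes over 62 s, if anything falls off the work surface, if the arm or the gripper's body presses on something with over 40 N, if the wrist force passes 120 N, or if a joint passes its speed limit or range.

## Working session

There is one attempt and no reset: what is moved stays moved. The work goes in short steps, Python scripts to look and compute and a tool call to move; the robot and the scene stay as the last step left them, time stands still between calls to the robot, and variables do not carry over. Pictures are saved under pics/ and viewed, and the job is handed in when it is done.

Besides the shell and the picture viewer there is one more tool, called after ">>>" as name(argument=value, ...), one argument or row to a line, values as JSON. jog_arm: Moves the arm, as the interface text tells. Its arguments: {"type":"object","properties":{"commands":{"type":"array"},"grip_force":{"type":"number"}},"required":["commands"]}

```bash
ls; mkdir -p pics
cat > h.py <<'E'
import numpy as np, cv2
from plant import robot
from scipy.spatial.transform import Rotation as R
def cam(n,save=None):
    p=robot.read_camera(n)
    if save: cv2.imwrite('pics/'+save+'.png',p['img'])
    return p
def K(p):
    f=240/np.tan(np.radians(p['vfov'])/2); return f,p['cx'],p['cy']
def ray(p,u,v):
    f,cx,cy=K(p);E=np.array(p['extrinsics']);Rm=E[:3,:3];o=-Rm.T@E[:3,3]
    d=Rm.T@np.array([(u-cx)/f,(v-cy)/f,1]);return o,d
def onz(p,u,v,z):
    o,d=ray(p,u,v);return o+d*(z-o[2])/d[2]
def proj(p,X):
    f,cx,cy=K(p);E=np.array(p['extrinsics']);c=E[:3,:3]@np.array(X)+E[:3,3];return np.array([cx+f*c[0]/c[2],cy+f*c[1]/c[2]])
def tri(obs):
    A=np.zeros((3,3));b=np.zeros(3)
    for p,u,v in obs:
        o,d=ray(p,u,v);d=d/np.linalg.norm(d);M=np.eye(3)-np.outer(d,d);A+=M;b+=M@o
    return np.linalg.solve(A,b)
E
python3 - <<'E'
from h import *
s=robot.read_state();print(s)
for n in ['scene','top','wrist']:
    p=cam(n,n+'0');print(n,p['vfov'],p['cx'],p['cy'],p.keys());print(np.round(p['extrinsics'],3))
    for t in ['box','box_pin','lid','lid_bar','lid_hinge','lip_edge','rack','rack_slot','tray','mug','owl','clip','apple','bulb']:
        r=robot.pinpoint(t,p)
        print(t,[(round(a['score'],2),round(a['position'][1]*640,1),round(a['position'][0]*480,1)) for a in r[:4]])
E
```

```text
pics
{'t': 0.0, 'q': array([-1.37338808e+00,  1.31117617e-01,  1.48926285e+00, -1.19554217e-05,
        1.52300018e+00, -8.53492586e-02]), 'dq': array([ 5.60158445e-05, -1.18111822e-03,  4.89920432e-04,  3.53229333e-04,
       -1.08200168e-03, -4.27256779e-04]), 'joint_torque': array([-1.08884840e-03, -5.59830987e+01, -4.91769075e+01,  7.66411331e-02,
        3.50846106e-02, -1.25898000e-04]), 'tool_pos': array([ 0.16733127, -0.57557217,  0.19702251]), 'orientation': array([-2.51135107e+00,  1.88554675e+00,  2.10577196e-03]), 'force': array([ 1.01158815, -0.86810158,  0.13108047]), 'wrist_torque': array([-0.00816745,  0.02471437, -0.01435809]), 'opening': 0.09327109232307995}
scene 57.27719753203325 318.1017864888427 237.28093314425809 dict_keys(['img', 'vfov', 'cx', 'cy', 'extrinsics', 'shot'])
[[ 0.849  0.529  0.002 -0.467]
 [ 0.416 -0.664 -0.621 -0.189]
 [-0.327  0.528 -0.784  1.202]
 [ 0.     0.     0.     1.   ]]
box [(0.83, 229.9, 231.1), (0.83, 340.0, 399.6), (0.82, 335.7, 262.4)]
box_pin [(0.94, 377.6, 249.2), (0.88, 376.9, 402.1), (0.76, 248.0, 224.3)]
lid [(0.71, 337.7, 241
[... 795 characters left out ...]
, 254.5)]
lid_hinge [(0.72, 315.9, 196.9)]
lip_edge [(0.93, 435.0, 153.7), (0.7, 356.5, 341.2), (0.38, 272.4, 285.0)]
rack [(0.94, 154.3, 264.1)]
rack_slot [(0.81, 153.0, 261.1)]
tray [(0.9, 511.1, 263.1)]
mug [(0.56, 357.4, 171.2)]
owl [(0.63, 397.9, 253.2)]
clip [(0.75, 265.5, 189.3)]
apple [(0.81, 269.2, 285.2)]
bulb []
wrist 71.53579873947083 320.8201325155152 237.77942424433527 dict_keys(['img', 'vfov', 'cx', 'cy', 'extrinsics', 'shot'])
[[ 0.279 -0.96  -0.001 -0.6  ]
 [-0.92  -0.268  0.287 -0.034]
 [-0.276 -0.079 -0.958  0.393]
 [ 0.     0.     0.     1.   ]]
box []
box_pin []
lid []
lid_bar []
lid_hinge []
lip_edge []
rack []
rack_slot []
tray []
mug []
owl []
clip []
apple []
bulb []
```

View pics/scene0.png

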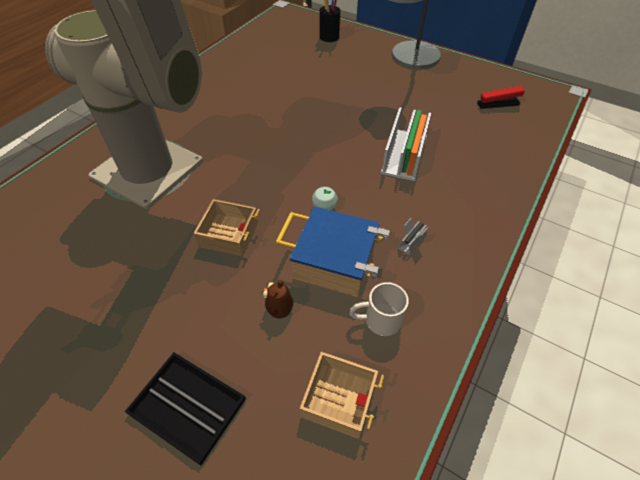

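View pics/top0.png

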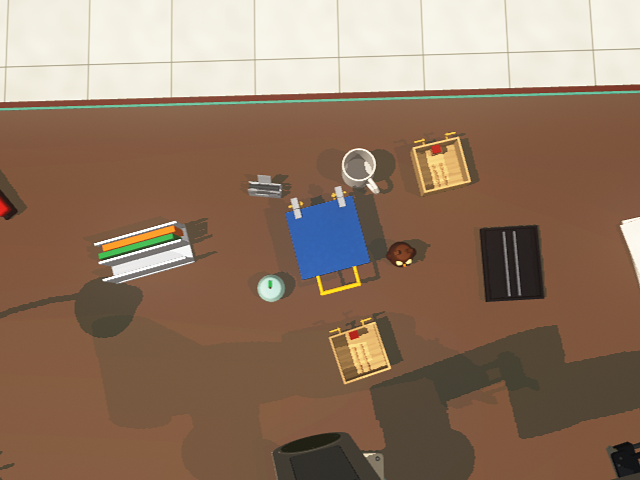

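The scene camera shows the blue lid at about (335,242), its bar at (285,232), the rack at (405,145) and the tray at (187,405). The two open boxes at (228,228) and (340,395) are smaller decoys. I'll measure next.

Run:
```python
from h import *
a=cam('scene');b=cam('top')
def P(t,p): return [(round(x['score'],2),x['position'][1]*640,x['position'][0]*480) for x in robot.pinpoint(t,p)]
for t,z in [('box_pin',.075),('lid_bar',.075),('lid_hinge',.075),('lid',.07),('rack',0),('rack_slot',.008),('tray',0),('mug',0),('owl',0),('apple',0),('clip',0)]:
    ra,rb=P(t,a),P(t,b)
    print(t,'scene',[np.round(onz(a,u,v,z)[:2],4).tolist() for _,u,v in ra],'top',[np.round(onz(b,u,v,z)[:2],4).tolist() for _,u,v in rb])
def crop(p,x,y,w,h,n,k=4):
    cv2.imwrite('pics/'+n+'.png',cv2.resize(p['img'][y:y+h,x:x+w],None,fx=k,fy=k,interpolation=cv2.INTER_CUBIC))
crop(b,230,140,200,150,'t_lid');crop(a,260,180,200,150,'s_lid');crop(b,60,200,160,110,'t_rack',5);crop(a,360,90,110,100,'s_rack',6)
```

```text
box_pin scene [[0.4089, -0.0582], [0.8234, -0.2531], [0.6804, 0.0258]] top [[0.8197, -0.2388], [0.3902, -0.0433], [0.4752, -0.0213]]
lid_bar scene [[0.4773, -0.0125]] top [[0.4786, -0.0246]]
lid_hinge scene [[0.6829, 0.0302]] top [[0.6831, 0.0257]]
lid scene [[0.5905, 0.0066], [0.6795, 0.0353], [0.5162, 0.0797]] top [[0.5854, -0.0004]]
rack scene [[0.5457, 0.4163], [0.5538, 0.4182]] top [[0.5451, 0.4174]]
rack_slot scene [[0.5609, 0.4214], [0.5297, -0.4275], [0.443, 0.022]] top [[0.5547, 0.417]]
tray scene [[0.5294, -0.4211]] top [[0.5302, -0.4218]]
mug scene [[0.7527, -0.0724], [0.4817, 0.1317]] top [[0.7495, -0.0643]]
owl scene [[0.5489, -0.1574]] top [[0.5561, -0.1589]]
apple scene [[0.4803, 0.1364]] top [[0.4897, 0.1469]]
clip scene [[0.7176, 0.1606]] top [[0.7129, 0.1485]]
```

View pics/t_lid.png

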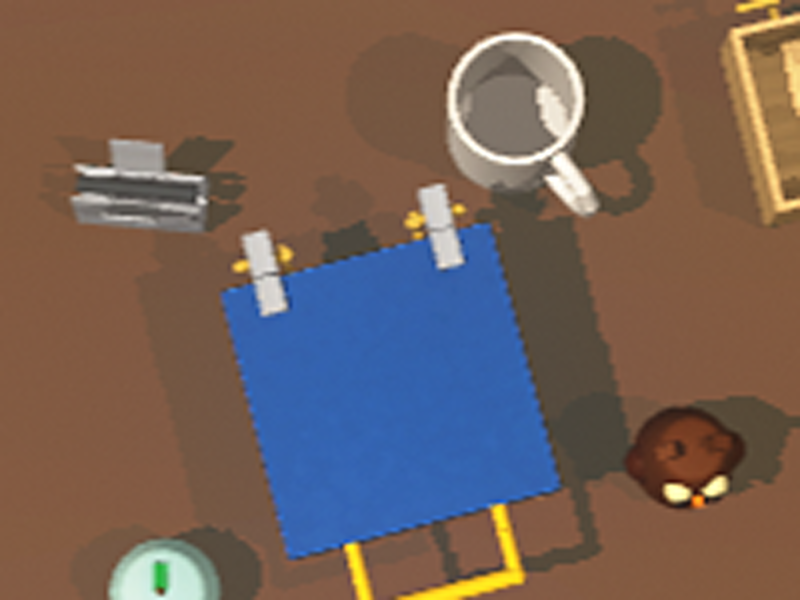

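View pics/s_lid.png

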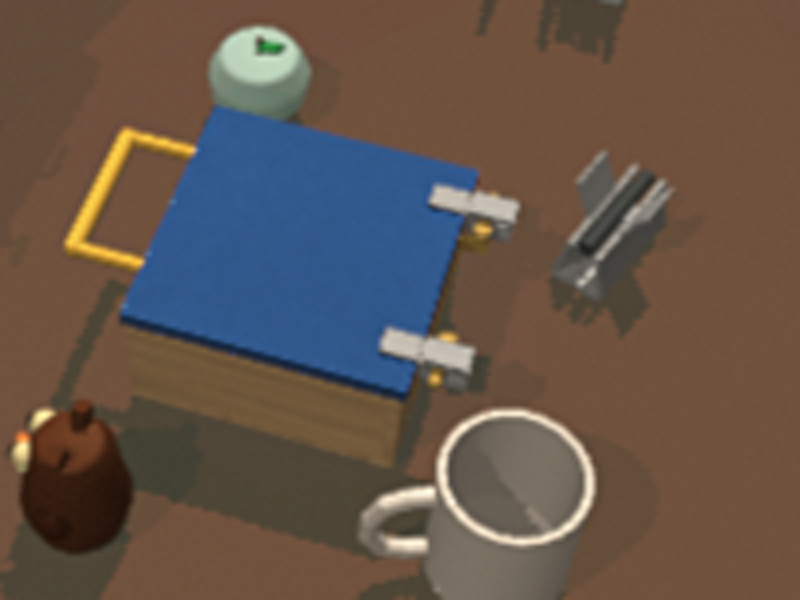

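View pics/t_rack.png

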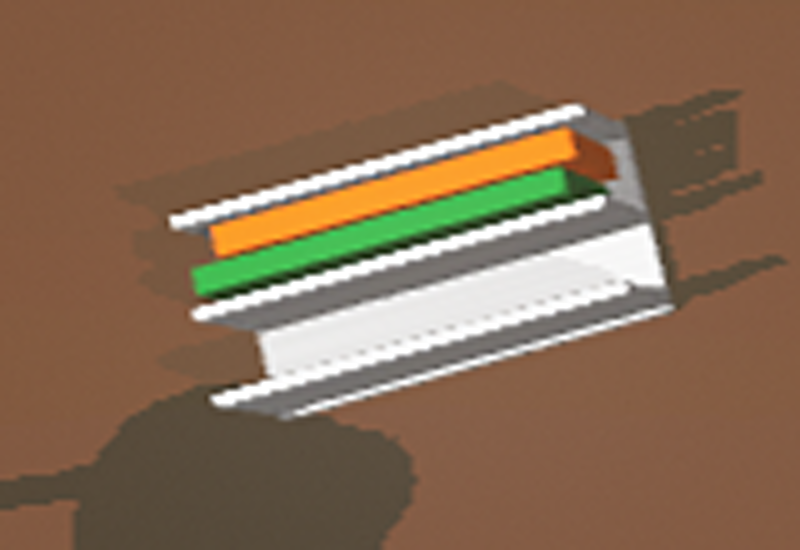

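View pics/s_rack.png

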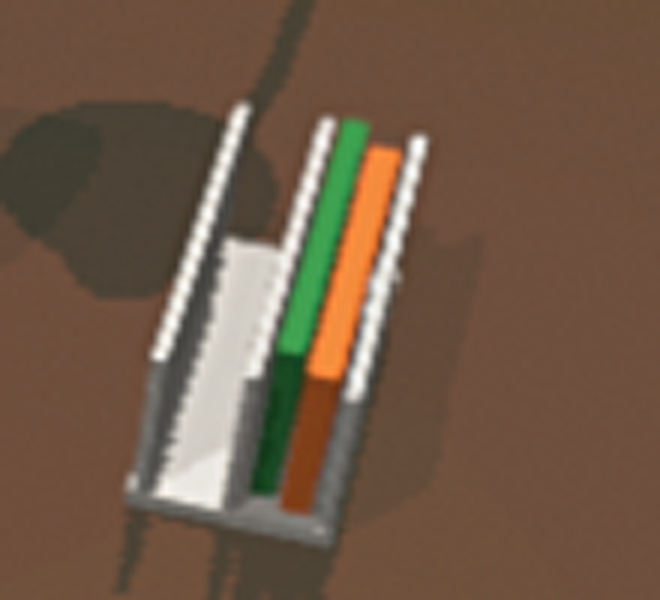

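Run:
```python
from h import *
a=cam('scene');b=cam('top')
# lid corners at z=.08 (world-rectified, blue mask)
for p,n in ((a,'scene'),(b,'top')):
    hsv=cv2.cvtColor(p['img'],cv2.COLOR_BGR2HSV)
    m=cv2.inRange(hsv,(105,150,110 if n=='scene' else 60),(125,255,255))
    # rectified grid x .4-.8, y -.2..+.2, 0.5mm
    X,Y=np.meshgrid(np.arange(.4,.8,.0005),np.arange(-.2,.2,.0005),indexing='ij')
    f,cx,cy=K(p);E=np.array(p['extrinsics'])
    c=np.stack([X,Y,X*0+.08],-1)@E[:3,:3].T+E[:3,3]
    mm=cv2.remap(m,(cx+f*c[...,0]/c[...,2]).astype(np.float32),(cy+f*c[...,1]/c[...,2]).astype(np.float32),cv2.INTER_LINEAR)
    mm=cv2.morphologyEx((mm>127).astype(np.uint8),cv2.MORPH_CLOSE,np.ones((9,9)))
    cs=max(cv2.findContours(mm,cv2.RETR_EXTERNAL,cv2.CHAIN_APPROX_NONE)[0],key=cv2.contourArea)
    r=cv2.minAreaRect(cs);pts=cv2.boxPoints(r)
    W=np.c_[.4+pts[:,1]*.0005,-.2+pts[:,0]*.0005]
    print(n,'centre',W.mean(0),'size',np.array(r[1])*.5,'edge angs',[np.degrees(np.arctan2(*(W[(i+1)%4]-W[i])[::-1])).round(2) for i in range(4)])
def q(p,x,y,z,o,k): return onz(p,o[0]+x/k,o[1]+y/k,z)[:2]
for nm,p,o,k,L in (('top',b,(60,200),5,[(212,402,632,288),(195,315,605,200),(172,222,582,110)]),('scene',a,(360,90),6,[(245,104,157,358),(330,120,255,377),(420,137,355,398)])):
    for l in L:
        s=q(p,l[0],l[1],.085,o,k);e=q(p,l[2],l[3],.085,o,k);d=e-s
        print(nm,s.round(4),e.round(4),'mid',((s+e)/2).round(4),'len',np.linalg.norm(d).round(4),'ang',np.degrees(np.arctan2(d[1],d[0])).round(2))
# bar
for p,n in ((a,'scene'),(b,'top')):
    hsv=cv2.cvtColor(p['img'],cv2.COLOR_BGR2HSV);m=cv2.inRange(hsv,(20,180,140),(32,255,255))
    print(n,cv2.connectedComponentsWithStats(m)[2][1:].tolist()[:12])
```

```text
scene centre [0.59275454 0.00446299] size [155.38041687 156.62547302] edge angs [np.float32(103.35), np.float32(13.35), np.float32(-76.65), np.float32(-166.65)]
top centre [0.59071136 0.00317878] size [156.73085022 155.82670593] edge angs [np.float32(103.48), np.float32(13.48), np.float32(-76.52), np.float32(-166.52)]
top [0.504  0.5043] [0.5507 0.3171] mid [0.5273 0.4107] len 0.193 ang -75.97
top [0.5429 0.5127] [0.5904 0.3294] mid [0.5666 0.4211] len 0.1894 ang -75.47
top [0.5848 0.5239] [0.6312 0.34  ] mid [0.608 0.432] len 0.1897 ang -75.85
scene [0.5096 0.505 ] [0.5553 0.3209] mid [0.5325 0.413 ] len 0.1897 ang -76.05
scene [0.5485 0.5147] [0.5959 0.332 ] mid [0.5722 0.4234] len 0.1888 ang -75.44
scene [0.5891 0.5249] [0.6372 0.3422] mid [0.6132 0.4335] len 0.1889 ang -75.25
scene [[277, 213, 31, 34, 184]]
top [[446, 137, 1, 2, 2], [343, 192, 1, 1, 1], [335, 195, 1, 1, 1], [334, 199, 1, 1, 1], [290, 205, 2, 3, 3], [316, 266, 45, 29, 274], [365, 319, 1, 1, 1], [368, 318, 1, 2, 2], [370, 318, 1, 1, 1], [335, 329, 2, 1, 2], [339, 328, 1, 1, 1], [332, 330, 2, 1, 2]]
```

>>> jog_arm(
  commands=[0.35,0,0,0,-6.7,0.35,0,0,0,-6.7,0.35,0,0,0,-6.7,0.35,0,0,0,-6.7,0.35,0,0,0,-6.7,0.35,0,0,0,-6.7,0.35,0,0,0,-6.7,0.35,0,0,0,-6.7,0.35,0,0,0,-6.7,0.35,0,0,0,-6.7,0.35,0,0,0,-6.7,0.35,0,0,0,-6.7,0.35,0,0,0,-6.7],
  grip_force=20,
)

```text
t: 4.63
tool_pos: [0.1675, -0.5762, 0.198]
orientation: [-3.119, -0.373, -0.0]
force: [-1.0, -0.7, 0.2]
opening: 0.0302
```

>>> jog_arm(
  commands=[0.35,0.021,-0.023,0,0,0.35,0.021,-0.023,0,0,0.35,0.021,-0.023,0,0,0.35,0.021,-0.023,0,0,0.35,0.021,-0.023,0,0,0.35,0.021,-0.023,0,0,0.35,0.021,-0.023,0,0,0.35,0.021,-0.023,0,0,0.35,0.021,-0.023,0,0,0.35,0.021,-0.023,0,0,0.35,0.021,-0.023,0,0,0.35,0.021,-0.023,0,0,0.35,0.021,-0.023,0,0,0.35,0.021,-0.023,0,0,0.35,0.021,-0.023,0,0,0.35,0.021,-0.023,0,0,0.35,0.021,-0.023,0,0,0.35,0.021,-0.023,0,0,0.35,0.021,-0.023,0,0,0.35,0,0,0,0],
)

```text
t: 6.3
tool_pos: [0.4569, -0.0548, 0.1982]
orientation: [-3.118, -0.37, -0.002]
force: [-0.1, -1.4, 0.1]
opening: 0.0304
```

```bash
cat >> h.py <<'E'
def st():
    s=robot.read_state();Rm=R.from_rotvec(s['orientation']).as_matrix()
    print('t',round(s['t'],2),'pos',s['tool_pos'].round(4),'yaw',round(np.degrees(np.arctan2(Rm[1,0],Rm[0,0])),2),'F',s['force'].round(1),'op',round(s['opening'],4),'q',s['q'].round(2));return s
E
python3 - <<'E'
from h import *
w=cam('wrist','w1');s=st()
u=np.array([.9728,.2317]);c=np.array([.5917,.0038])
for nm,X in (('bar',[*(c-.118*u),.075]),):print(nm,X,proj(w,X))
for t in ['lid_bar']:
    for r in robot.pinpoint(t,w): p=r['position'];print(r['score'],p[1]*640,p[0]*480,onz(w,p[1]*640,p[0]*480,.075))
E
```

```text
t 6.35 pos [ 0.4559 -0.0568  0.1981] yaw 13.54 F [-0.2 -0.8  0.1] op 0.0303 q [-0.24 -0.26  1.86  0.    1.54 -0.47]
bar [np.float64(0.47690960000000004), np.float64(-0.023540599999999995), 0.075] [348.96304661 198.50830439]
0.61 348.67199999999997 194.208 [ 0.47559826 -0.01967384  0.075     ]
```

View pics/w1.png

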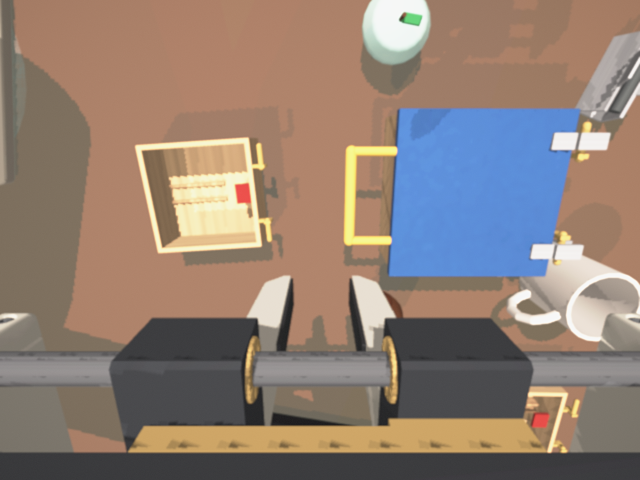

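>>> jog_arm(
  commands=[0.35,0.0094,-0.0092,0,0,0.35,0.0094,-0.0092,0,0,0.35,0.0094,-0.0092,0,0,0.35,0,0,0.01,0,0.35,0,0,0.025,0,0.35,0,0,0.025,0,0.35,0,0,0.025,0,0.35,0,0,0.01,0,0.35,0,0,0,0,0.35,0,0,0,0],
)

```text
t: 7.23
tool_pos: [0.4757, -0.0265, 0.103]
orientation: [-3.121, -0.363, 0.002]
force: [-0.0, -0.5, 1.1]
opening: 0.0304
```

Run:
```python
from h import *
w=cam('wrist','w2');s=st()
cv2.imwrite('pics/w2c.png',cv2.resize(w['img'][140:360,180:480],None,fx=2.5,fy=2.5))
```

```text
t 7.28 pos [ 0.4767 -0.0264  0.1042] yaw 13.26 F [ 1.  0. -0.] op 0.0303 q [-0.16 -0.14  1.93 -0.    1.35 -0.39]
```

View pics/w2c.png

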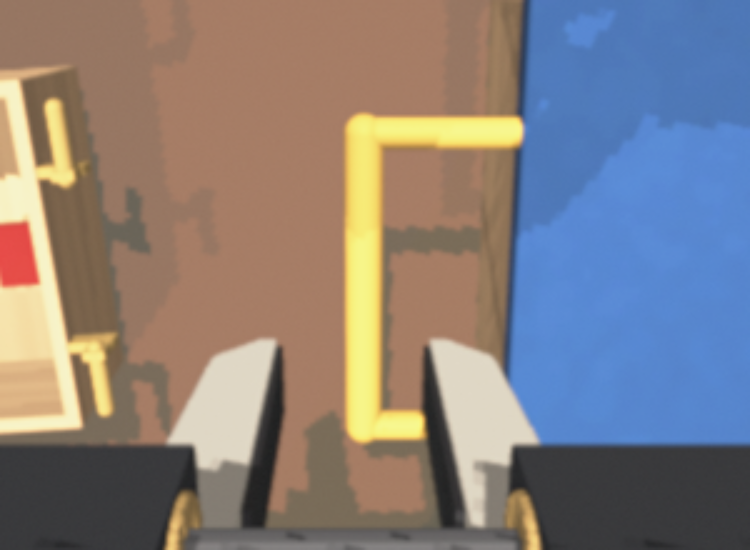

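>>> jog_arm(
  commands=[0.35,0.0005,-0.001,0.016,0,0.35,0,-0.001,0.016,0,0.35,0,0,0.014,0,0.35,0,0,0,0,0.35,0,0,0,0],
)

```text
t: 7.7
tool_pos: [0.4768, -0.0239, 0.0582]
orientation: [3.12, 0.364, 0.001]
force: [-0.7, -0.2, 0.3]
opening: 0.0302
```

>>> jog_arm(
  commands=[1,0,0,0,0,1,0,0,0,0,1,0,0,0,0,1,0,0,0,0],
  grip_force=20,
)

```text
t: 8.03
tool_pos: [0.477, -0.0238, 0.058]
orientation: [3.12, 0.364, 0.002]
force: [1.5, 0.1, 0.9]
opening: 0.0081
```

Run:
```python
from h import *
w=cam('wrist','w3');s=st()
cv2.imwrite('pics/w3c.png',cv2.resize(w['img'][140:400,180:480],None,fx=2.2,fy=2.2))
```

```text
t 8.08 pos [ 0.4772 -0.0237  0.058 ] yaw 13.3 F [-2.4  0.5  5.3] op 0.0047 q [-0.16 -0.09  1.97  0.    1.25 -0.39]
```

View pics/w3c.png

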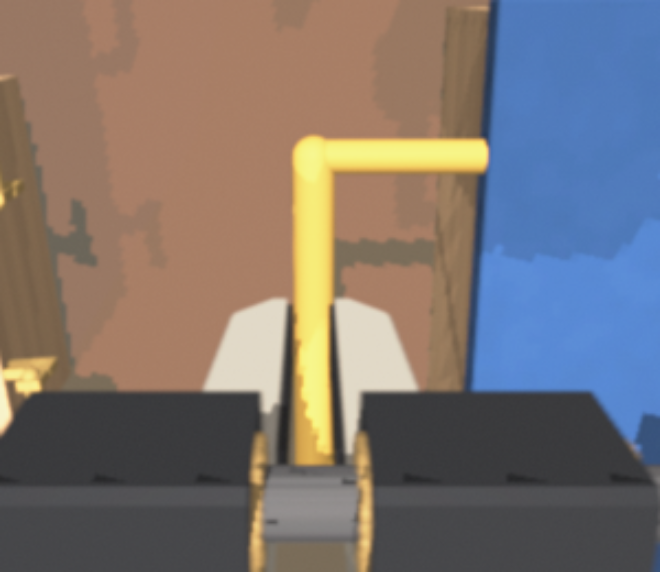

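>>> jog_arm(
  commands=[1,0,0,0,0,1,0,0,0,0],
)

```text
t: 8.25
tool_pos: [0.4775, -0.0239, 0.0589]
orientation: [3.12, 0.364, 0.004]
force: [-3.6, 1.2, 11.2]
opening: 0.0005
```

Run:
```python
from h import *
s=st()
from scipy.spatial.transform import Rotation as R
u=np.array([.9728,.2317]);pin=np.array([.5917,.0038])+.089*u
# arc plan
b=np.array([s['tool_pos'][0],s['tool_pos'][1]]);
print('u-dist to pin',(pin-b)@u,'v off',(pin-b)@np.array([-.2317,.9728]))
```

```text
t 8.25 pos [ 0.4775 -0.0239  0.0589] yaw 13.3 F [-3.6  1.2 11.2] op 0.0005 q [-0.16 -0.09  1.97 -0.    1.26 -0.39]
u-dist to pin 0.20649804663199847 v off 0.0004424958807452184
```

Run:
```python
from h import *
w=cam('wrist','w4');s=cam('scene')
cv2.imwrite('pics/w4c.png',cv2.resize(w['img'][140:400,180:480],None,fx=2.2,fy=2.2))
cv2.imwrite('pics/s4c.png',cv2.resize(s['img'][150:300,220:420],None,fx=4,fy=4,interpolation=cv2.INTER_CUBIC))
```

```text
(no output)
```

View pics/w4c.png

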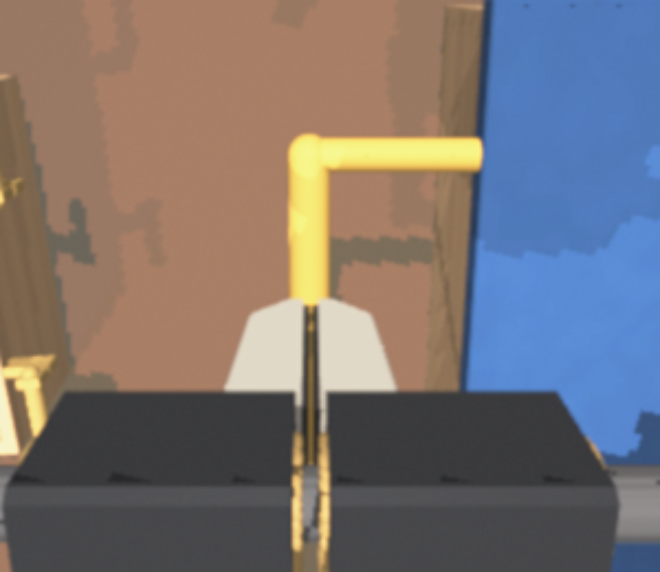

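View pics/s4c.png

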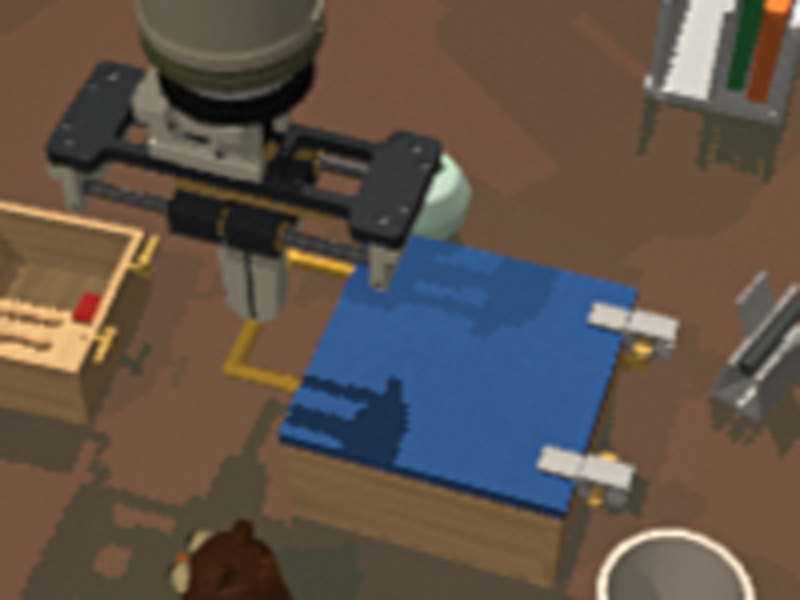

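Run:
```python
from h import *
s=st()
a=cam('scene');b=cam('top');w=cam('wrist')
t0=cv2.imread('pics/top0.png');cv2.imwrite('pics/tb.png',cv2.resize(t0[255:305,300:380],None,fx=10,fy=10,interpolation=cv2.INTER_CUBIC))
E=np.array(w['extrinsics']);o=-E[:3,:3].T@E[:3,3];print('cam',o)
for X in ([*s['tool_pos']],[.4769,-.0235,.075],[.4769,-.0235,.035]):
    c=E[:3,:3]@np.array(X)+E[:3,3];print(X,c,proj(w,X),K(w)[0]/c[2]/1000)
cor=[np.array([.4769,-.0235])+k*.042*np.array([-.2317,.9728]) for k in(-1,1)]
for z in (.075,.055,.035):
    print(z,[(proj(w,[*c,z]).round(1).tolist(),proj(a,[*c,z]).round(1).tolist(),proj(b,[*c,z]).round(1).tolist()) for c in cor])
```

```text
t 8.35 pos [ 0.4775 -0.0239  0.0589] yaw 13.31 F [-3.3 -0.2 11.5] op 0.0003 q [-0.16 -0.09  1.97 -0.    1.26 -0.39]
cam [0.45850774 0.05402623 0.24668451]
[np.float64(0.47751584874329844), np.float64(-0.02385287718053717), np.float64(0.058935932327492245)] [1.28790750e-05 2.28325535e-02 2.02866125e-01] [320.84128347 275.27670102] 1.6422725916205096
[0.4769, -0.0235, 0.075] [-0.00045759  0.02698427  0.18733873] [320.00635205 285.76800964] 1.7783907957267056
[0.4769, -0.0235, 0.035] [-0.00057611  0.01549032  0.22565159] [319.9695346  260.64998558] 1.4764419709200405
0.075 [([320.2, 350.1], [277.3, 241.8], [358.7, 283.1]), ([319.8, 212.6], [291.0, 214.1], [322.0, 292.6])]
0.055 [([320.1, 331.5], [277.9, 247.4], [358.3, 283.5]), ([319.8, 205.2], [291.4, 219.9], [322.2, 292.9])]
0.035 [([320.1, 315.9], [278.5, 252.8], [358.0, 283.8]), ([319.8, 199.2], [291.8, 225.4], [322.4, 293.1])]
```

View pics/tb.png

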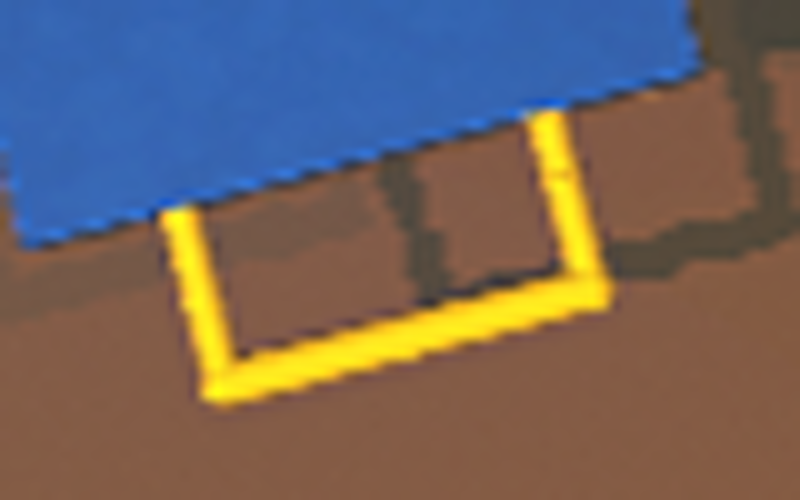

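View pics/w4.png

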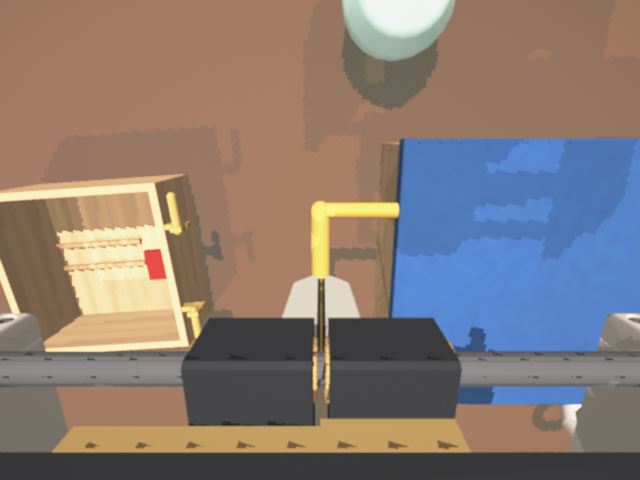

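>>> jog_arm(
  commands=[1,0,0,-0.005,0,1,0,0,-0.005,0,1,0,0,-0.005,0,1,0,0,0,0],
)

```text
t: 8.83
tool_pos: [0.4771, -0.0238, 0.0733]
orientation: [3.12, 0.364, 0.002]
force: [-0.9, -0.4, -0.8]
opening: 0.0007
```

Run:
```python
from h import *
st();w=cam('wrist','w5');s=cam('scene')
cv2.imwrite('pics/w5c.png',cv2.resize(w['img'][140:400,180:480],None,fx=2.2,fy=2.2))
cv2.imwrite('pics/s5c.png',cv2.resize(s['img'][180:280,240:400],None,fx=5,fy=5,interpolation=cv2.INTER_CUBIC))
```

```text
t 8.83 pos [ 0.4771 -0.0238  0.0733] yaw 13.31 F [-0.9 -0.4 -0.8] op 0.0007 q [-0.16 -0.11  1.96  0.    1.29 -0.39]
```

View pics/w5c.png

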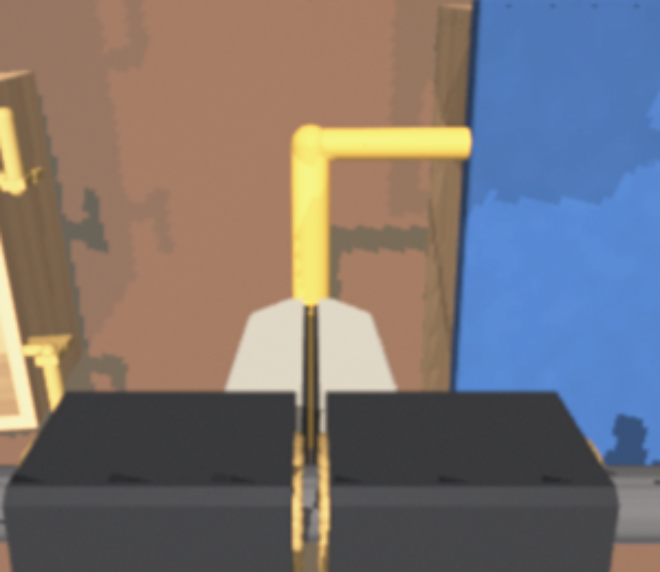

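View pics/s5c.png

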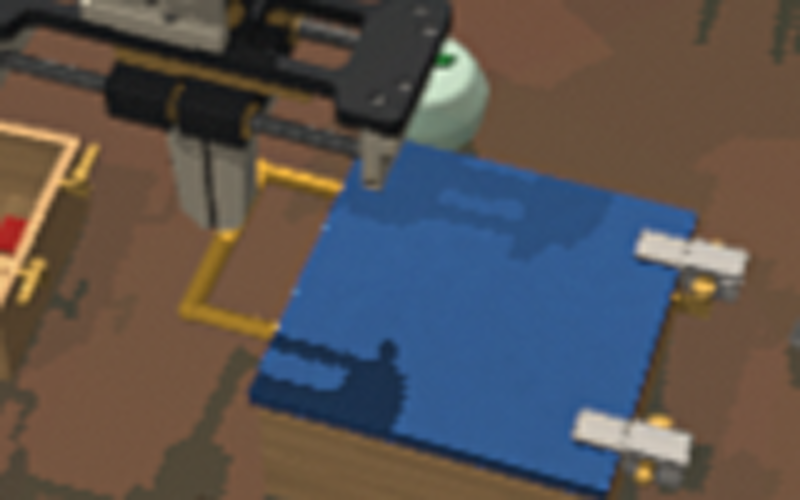

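```bash
python3 - <<'E'
from h import *
s=st();a=cam('scene');w=cam('wrist');p=s['tool_pos']
Rm=R.from_rotvec(s['orientation']).as_matrix()
for h in (0,.01,.02,.03):
    print(h,[ (proj(a,p+Rm@[dx,dy,-h]).round(1).tolist(),proj(w,p+Rm@[dx,dy,-h]).round(1).tolist()) for dx,dy in ((0,0),(0,-.008),(0,.008),(-.0175,-.008),(.0175,-.008))])
E
python3 - <<'E'
import cv2
a=cv2.imread('pics/w5.png')[260:350,260:390];cv2.imwrite('pics/w5z.png',cv2.resize(a,None,fx=6,fy=6,interpolation=cv2.INTER_NEAREST))
E
```

```text
t 8.93 pos [ 0.4765 -0.0237  0.0723] yaw 13.3 F [ 0.4  0.4 -1.1] op 0.0006 q [-0.16 -0.11  1.96 -0.    1.29 -0.39]
0 [([284.2, 228.4], [321.2, 275.7]), ([285.5, 225.8], [321.2, 263.4]), ([282.9, 231.0], [321.2, 287.7]), ([278.2, 223.9], [292.1, 263.4]), ([292.8, 227.7], [350.3, 263.4])]
0.01 [([283.9, 225.5], [321.3, 282.5]), ([285.2, 222.9], [321.3, 269.6]), ([282.6, 228.2], [321.3, 295.0]), ([277.9, 221.0], [290.7, 269.6]), ([292.6, 224.8], [351.8, 269.6])]
0.02 [([283.7, 222.6], [321.3, 290.0]), ([285.0, 219.9], [321.3, 276.6]), ([282.3, 225.2], [321.3, 303.1]), ([277.6, 218.0], [289.1, 276.6]), ([292.4, 221.9], [353.5, 276.6])]
0.03 [([283.4, 219.6], [321.3, 298.4]), ([284.7, 217.0], [321.3, 284.3]), ([282.0, 222.3], [321.3, 312.1]), ([277.3, 215.0], [287.3, 284.3]), ([292.2, 218.9], [355.3, 284.3])]
```

View pics/w5z.png

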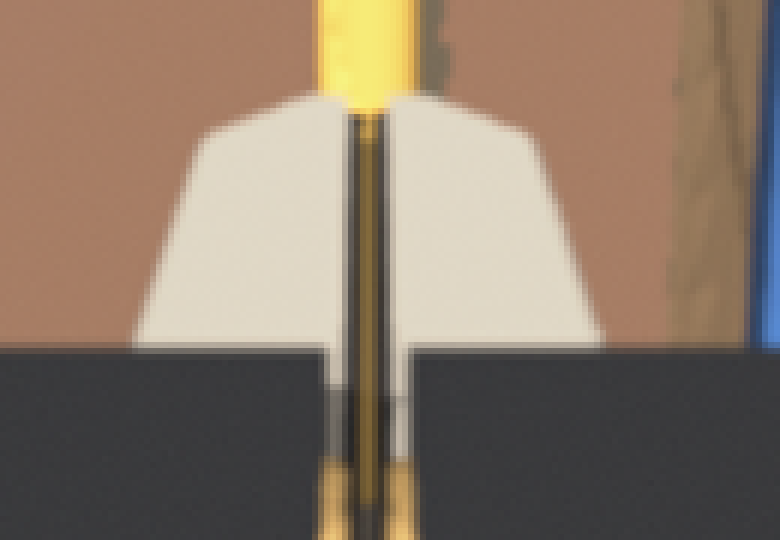

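>>> jog_arm(
  commands=[0.35,0,0,0,0,0.35,0,0,0,0,0.35,0,0,0,0,0.35,0,0,0,0,0.35,0,0,0,0,0.35,0,0,0.012,0,0.35,0,0,0.012,0,0.35,0,0,0.012,0,0.35,0,0,0,0,0.35,0,0,0,0],
)

```text
t: 9.87
tool_pos: [0.4747, -0.0234, 0.0342]
orientation: [-3.119, -0.364, 0.005]
force: [-0.4, 0.3, 0.3]
opening: 0.0306
```

>>> jog_arm(
  commands=[1,0,0,0,0,1,0,0,0,0,1,0,0,0,0,1,0,0,0,0,1,0,0,0,0],
  grip_force=20,
)

```text
t: 10.28
tool_pos: [0.4769, -0.0238, 0.0366]
orientation: [3.12, 0.364, 0.002]
force: [0.9, 1.2, 1.8]
opening: 0.0094
```

>>> jog_arm(
  commands=[1,0.0008,0,-0.018,0,1,0.0023,0,-0.0179,0,1,0.004,0,-0.0177,0,1,0.0054,0,-0.0172,0,1,0.0069,0,-0.0167,0,1,0.0083,0,-0.016,0,1,0.0097,0,-0.0152,0,1,0.011,0,-0.0144,0,1,0.0122,0,-0.0133,0],
)

```text
t: 11.03
tool_pos: [0.5354, -0.0096, 0.1832]
orientation: [3.12, 0.364, -0.0]
force: [0.6, 0.8, -3.2]
opening: 0.0093
```

Run:
```python
from h import *
st();s=cam('scene')
cv2.imwrite('pics/s6.png',cv2.resize(s['img'][100:300,240:480],None,fx=3,fy=3,interpolation=cv2.INTER_CUBIC))
```

```text
t 11.03 pos [ 0.5354 -0.0096  0.1832] yaw 13.3 F [ 0.6  0.8 -3.2] op 0.0093 q [-0.11 -0.04  1.69 -0.    1.49 -0.35]
```

View pics/s6.png

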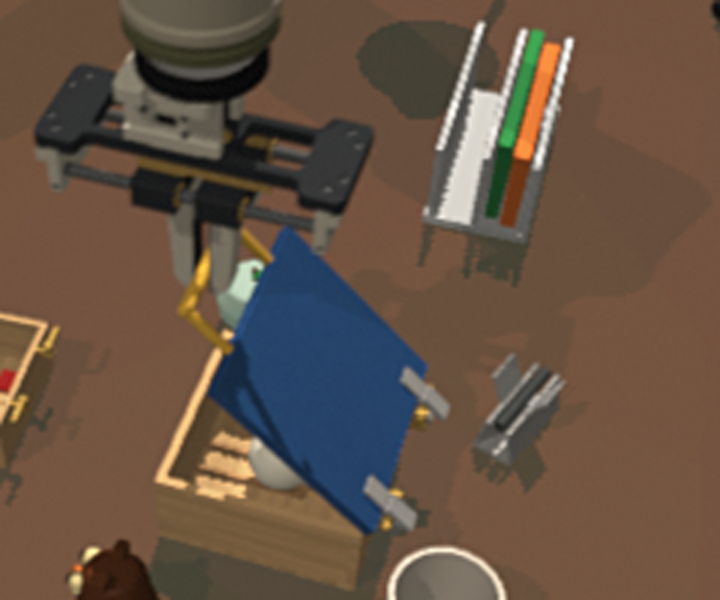

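>>> jog_arm(
  commands=[1,0.0133,0,-0.0122,0,1,0.0144,0,-0.011,0,1,0.0152,0,-0.0097,0,1,0.016,0,-0.0083,0,1,0.0167,0,-0.0069,0,1,0.0172,0,-0.0054,0,1,0.0177,0,-0.004,0,1,0.0179,0,-0.0023,0,1,0.018,0,-0.0008,0,1,0,0,0,0,1,0,0,0,0,1,0,0,0,0],
)

```text
t: 12.08
tool_pos: [0.678, 0.0238, 0.2434]
orientation: [3.12, 0.364, 0.001]
force: [-0.2, -0.2, 4.2]
opening: 0.0092
```

Run:
```python
from h import *
s=st();a=cam('scene');b=cam('top')
u=np.array([.9728,.2317]);pin=np.array([.5917,.0038])+.089*u
print('bar-pin',(s['tool_pos'][:2]-pin)@u)
cv2.imwrite('pics/s7.png',cv2.resize(a['img'][80:300,240:480],None,fx=2.7,fy=2.7,interpolation=cv2.INTER_CUBIC))
cv2.imwrite('pics/t7.png',cv2.resize(b['img'][120:320,220:460],None,fx=3,fy=3,interpolation=cv2.INTER_CUBIC))
```

```text
t 12.08 pos [0.678  0.0238 0.2434] yaw 13.31 F [-0.2 -0.2  4.2] op 0.0092 q [-0.04  0.33  1.18 -0.    1.63 -0.27]
bar-pin -0.00041751318123433434
```

View pics/s7.png

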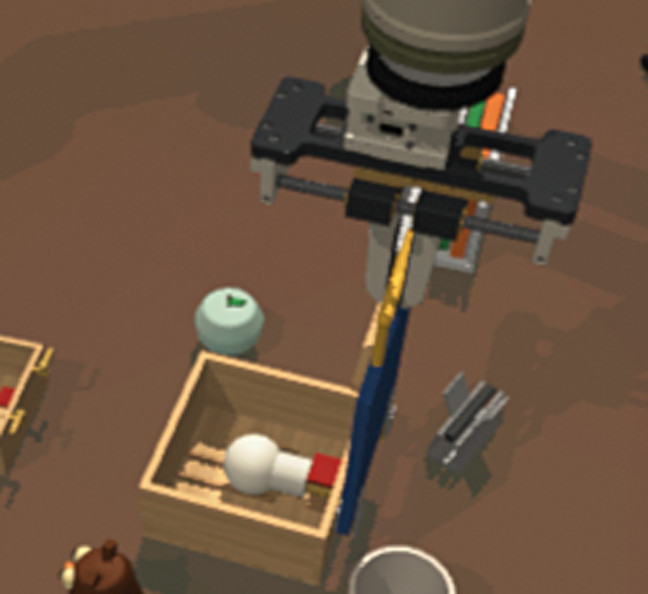

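View pics/t7.png

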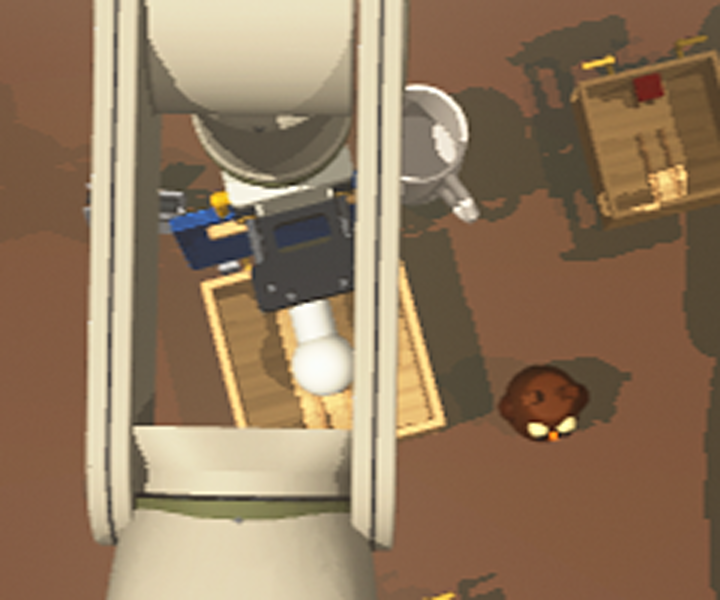

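>>> jog_arm(
  commands=[1,0,0,-0.004,0,1,0,0,-0.004,0,1,0,0,-0.004,0,1,0,0,-0.006,0,1,0,0,-0.006,0,1,0,0,-0.006,0,1,0,0,-0.012,0,1,0,0,-0.012,0,1,0,0,-0.012,0,1,0,0,-0.012,0,1,0,0,0,0],
)

```text
t: 13.1
tool_pos: [0.679, 0.0239, 0.3259]
orientation: [3.12, 0.364, 0.009]
force: [0.1, 0.5, -1.7]
opening: 0.0093
```

Run:
```python
from h import *
s=st();a=cam('scene')
cv2.imwrite('pics/s8.png',cv2.resize(a['img'][60:280,240:480],None,fx=2.7,fy=2.7,interpolation=cv2.INTER_CUBIC))
```

```text
t 13.1 pos [0.679  0.0239 0.3259] yaw 13.3 F [ 0.1  0.5 -1.7] op 0.0093 q [-0.04  0.33  1.02  0.    1.78 -0.27]
```

View pics/s8.png

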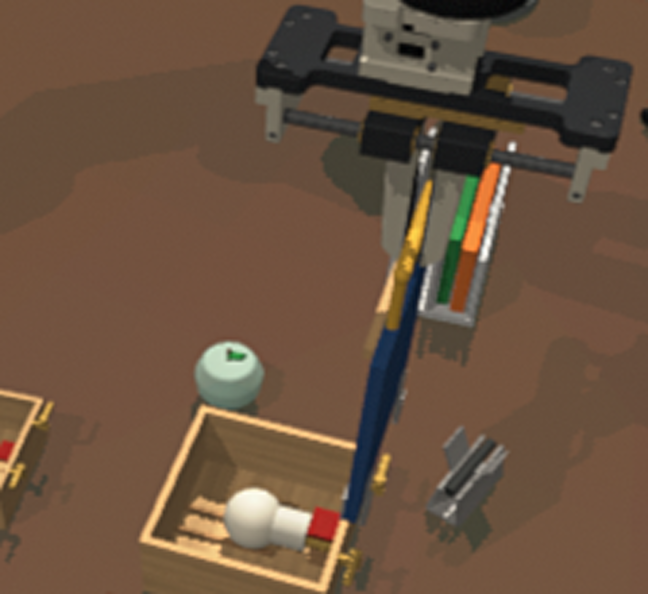

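>>> jog_arm(
  commands=[1,-0.0025,-0.01,0,0,1,-0.0025,-0.02,0,0,1,-0.0025,-0.025,0,0,1,-0.0025,-0.025,0,0,1,-0.0025,-0.025,0,0,1,-0.0025,-0.025,0,0,1,-0.0025,-0.025,0,0,1,-0.0025,-0.025,0,0,1,-0.0025,-0.025,0,0,1,-0.0025,-0.025,0,0,1,-0.0025,-0.025,0,0,1,-0.0025,-0.025,0,0,1,-0.0025,-0.02,0,-0.5,1,-0.0025,-0.01,0,-0.5,1,0,0,0,0,1,0,0,0,0,1,0,0,0,0],
)

```text
t: 14.57
tool_pos: [0.5725, 0.3165, 0.3207]
orientation: [3.117, 0.39, -0.001]
force: [-0.6, 0.0, -2.0]
opening: 0.0091
```

Run:
```python
from h import *
s=st();w=cam('wrist','w9');a=cam('scene','s9')
for r in robot.pinpoint('rack_slot',w)[:2]: p=r['position'];print(r['score'],p[1]*640,p[0]*480,onz(w,p[1]*640,p[0]*480,.008))
yr=np.radians(14.3);ux=np.array([np.cos(yr),np.sin(yr)]);vy=np.array([-ux[1],ux[0]]);c=np.array([.5497,.417])
for k in (-17,17,-23,23):
    print(k,[proj(w,[*(c+k/1000*ux+y*vy),.085]).round(0).tolist() for y in (-.095,0,.095)])
```

```text
t 14.57 pos [0.5725 0.3165 0.3207] yaw 14.25 F [-0.6  0.  -2. ] op 0.0091 q [ 0.43  0.27  1.11 -0.    1.76  0.18]
0.56 323.904 119.616 [0.55101314 0.41927987 0.008     ]
0.47 311.872 233.424 [0.57452173 0.25215814 0.008     ]
-17 [[310.0, 197.0], [309.0, 118.0], [308.0, 28.0]]
17 [[336.0, 197.0], [337.0, 118.0], [338.0, 28.0]]
-23 [[305.0, 197.0], [304.0, 118.0], [302.0, 28.0]]
23 [[341.0, 197.0], [342.0, 118.0], [344.0, 28.0]]
```

View pics/w9.png

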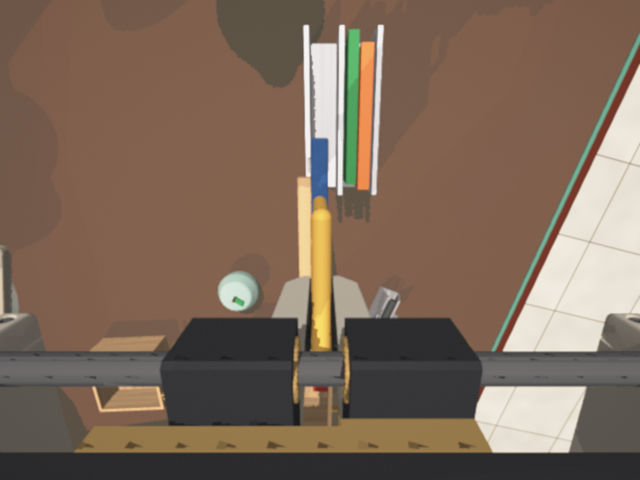

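View pics/s9.png

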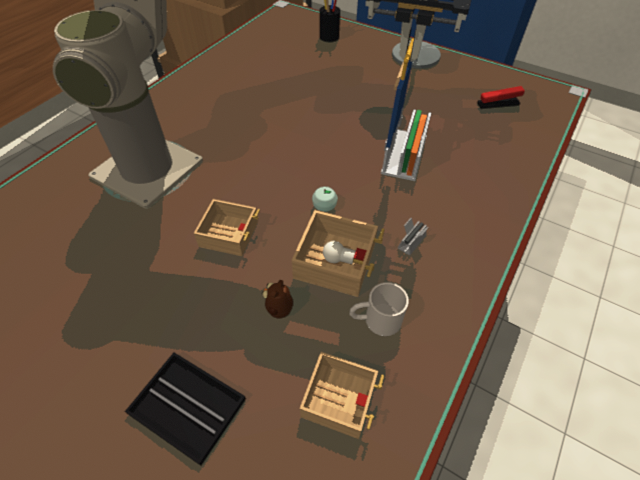

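>>> jog_arm(
  commands=[1,0.0007,-0.012,0,0,1,0.0007,-0.022,0,0,1,0.0007,-0.025,0,0,1,0.0007,-0.022,0,0,1,0.0007,-0.015,0,0,1,0,-0.007,0.005,0,1,0,0,0.015,0,1,0,0,0.015,0,1,0,0,0.005,0,1,0,0,0,0,1,0,0,0,0,1,0,0,0,0],
)

```text
t: 15.72
tool_pos: [0.5508, 0.4181, 0.2823]
orientation: [-3.117, -0.39, -0.002]
force: [-0.1, -0.5, -3.1]
opening: 0.0094
```

Run:
```python
from h import *
s=st();w=cam('wrist','w10');a=cam('scene');b=cam('top')
cv2.imwrite('pics/s10.png',cv2.resize(a['img'][20:200,340:480],None,fx=4,fy=4,interpolation=cv2.INTER_CUBIC)[:600])
cv2.imwrite('pics/t10.png',cv2.resize(b['img'][180:320,60:240],None,fx=4,fy=4,interpolation=cv2.INTER_CUBIC))
cv2.imwrite('pics/w10c.png',cv2.resize(w['img'][0:300,220:420],None,fx=2,fy=2))
```

```text
t 15.72 pos [0.5508 0.4181 0.2823] yaw 14.27 F [-0.1 -0.5 -3.1] op 0.0094 q [ 0.58  0.37  1.06 -0.    1.71  0.33]
```

View pics/s10.png

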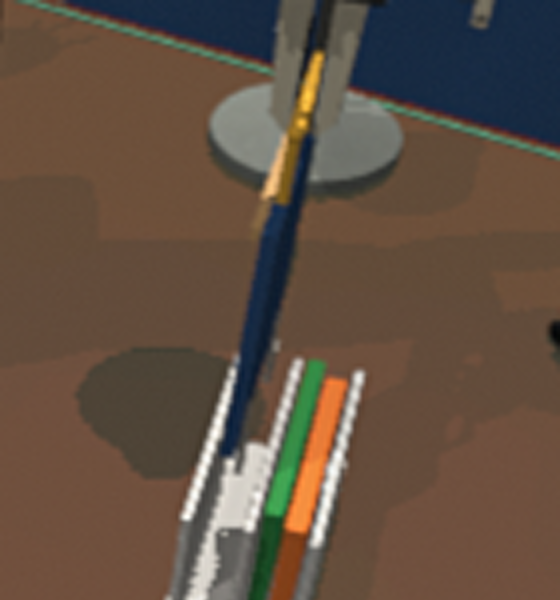

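View pics/t10.png

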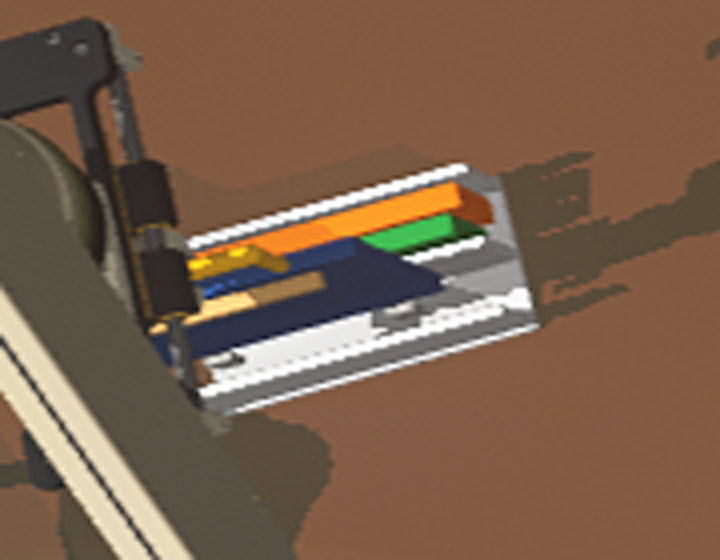

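View pics/w10c.png

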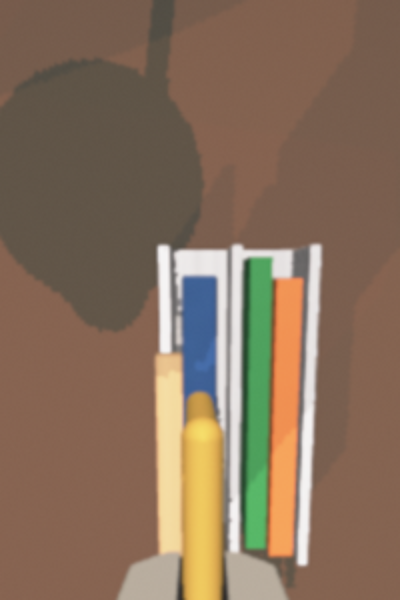

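Run:
```python
from h import *
s=st();a=cam('scene');b=cam('top')
yr=np.radians(14.27);ux=np.array([np.cos(yr),np.sin(yr)]);vy=np.array([-ux[1],ux[0]]);c=s['tool_pos'][:2]
for k in (-8,-4,0,4):
    print(k,'plate near-low corner',proj(a,[*(c+(k-5)/1000*ux-.078*vy),.125]),proj(a,[*(c+(k+5)/1000*ux-.078*vy),.125]),'hook -u low edge top view',[proj(b,[*(c+(k-9.5)/1000*ux+y*vy),.099]).round(1).tolist() for y in(-.044,-.058)])
print('front panel inner top',[proj(b,[.5507+(-.017)*ux[0]+y*vy[0],.4172-.017*ux[1]+y*vy[1],.085]) for y in (-.095,-.05)])
cv2.imwrite('pics/t11.png',cv2.resize(b['img'][225:285,90:200],None,fx=7,fy=7,interpolation=cv2.INTER_NEAREST))
cv2.imwrite('pics/s11.png',cv2.resize(a['img'][100:180,370:440],None,fx=7,fy=7,interpolation=cv2.INTER_NEAREST))
```

```text
t 15.87 pos [0.5507 0.4183 0.2824] yaw 14.29 F [-0.5 -0.1 -2.1] op 0.0091 q [ 0.58  0.37  1.06 -0.    1.71  0.33]
-8 plate near-low corner [392.19406145 133.39100932] [396.13099113 134.17067042] hook -u low edge top view [[160.3, 260.4], [166.5, 258.7]]
-4 plate near-low corner [393.76722635 133.70255552] [397.70951899 134.48327869] hook -u low edge top view [[159.9, 258.6], [166.0, 256.9]]
0 plate near-low corner [395.34253315 134.0145259 ] [399.29019971 134.79631331] hook -u low edge top view [[159.5, 256.9], [165.6, 255.2]]
4 plate near-low corner [396.91998622 134.32692132] [400.8730377  135.10977514] hook -u low edge top view [[159.0, 255.1], [165.2, 253.4]]
front panel inner top [array([184.71402492, 254.54255622]), array([165.17369653, 259.93363064])]
```

View pics/t11.png

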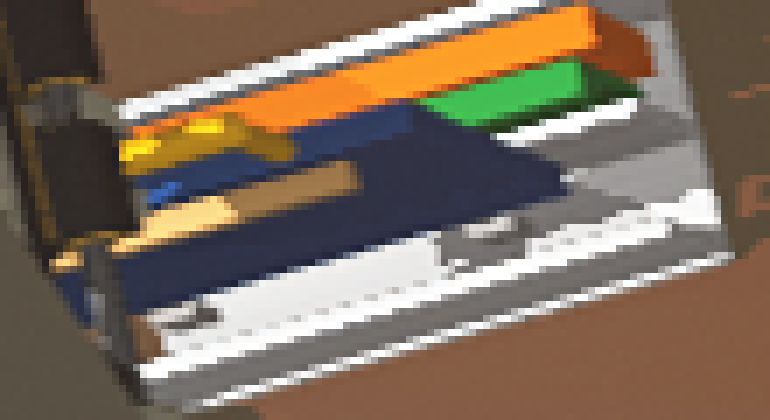

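View pics/s11.png

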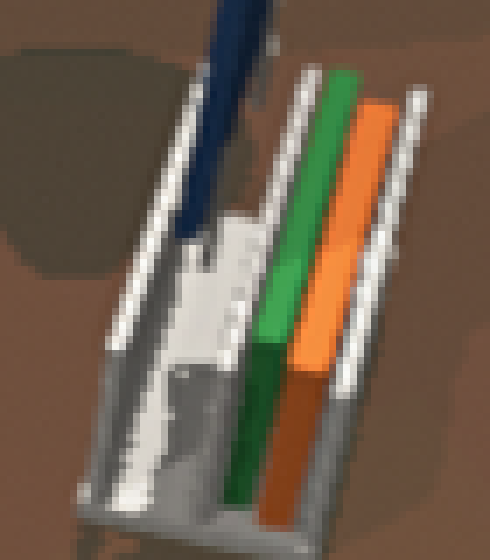

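>>> jog_arm(
  commands=[1,0,0,0.008,0,1,0,0,0.01,0,1,0,0,0.01,0,1,0,0,0.01,0,1,0,0,0.01,0,1,0,0,0.01,0,1,0,0,0.01,0,1,0,0,0.006,0,1,0,0,0,0,1,0,0,0,0],
)

```text
t: 16.8
tool_pos: [0.55, 0.4181, 0.2066]
orientation: [3.117, 0.391, -0.001]
force: [0.6, 0.3, -2.4]
opening: 0.0093
```

Run:
```python
from h import *
s=st();w=cam('wrist','w12');a=cam('scene');b=cam('top')
cv2.imwrite('pics/m12.png',np.hstack([cv2.resize(a['img'][70:180,360:450],(490,600)),cv2.resize(w['img'][80:300,260:370],(300,600))]))
```

```text
t 16.8 pos [0.55   0.4181 0.2066] yaw 14.3 F [ 0.6  0.3 -2.4] op 0.0093 q [0.58 0.38 1.19 0.   1.58 0.33]
```

View pics/m12.png

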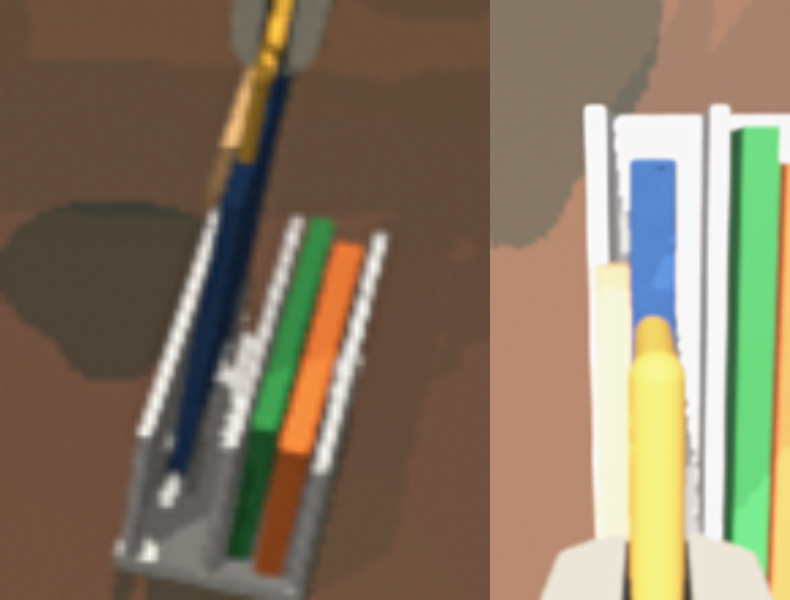

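>>> jog_arm(
  commands=[1,0.001,0,0.005,0,1,0.001,0,0.005,0,1,0,0,0.003,0,1,0,0,0,0,1,0,0,0,0],
)

```text
t: 17.37
tool_pos: [0.552, 0.4186, 0.1936]
orientation: [3.117, 0.391, -0.001]
force: [0.4, 0.3, -2.6]
opening: 0.0095
```

>>> jog_arm(
  commands=[1,0,0,0.002,0,1,0,0,0,0],
)

```text
t: 17.53
tool_pos: [0.553, 0.4188, 0.1934]
orientation: [-3.117, -0.391, -0.004]
force: [0.2, -1.6, 3.7]
opening: 0.0092
```

>>> jog_arm(
  commands=[0.7,0,0,0,0,0.6,0,0,0,0,0.5,0,0,0,0,0.35,0,0,0,0,0.2,0,0,0,0,0,0,0,0,0,0,0,0,0,0],
)

```text
t: 18.12
tool_pos: [0.5521, 0.4187, 0.1919]
orientation: [3.117, 0.391, -0.0]
force: [-0.6, 0.1, 0.4]
opening: 0.0441
```

Run:
```python
from h import *
s=st();w=cam('wrist','w13');a=cam('scene')
cv2.imwrite('pics/m13.png',np.hstack([cv2.resize(a['img'][40:180,340:460],(490,570)),cv2.resize(w['img'][80:330,250:390],(310,570))]))
```

```text
t 18.12 pos [0.5521 0.4187 0.1919] yaw 14.3 F [-0.6  0.1  0.4] op 0.0441 q [0.57 0.39 1.2  0.   1.56 0.33]
```

View pics/m13.png

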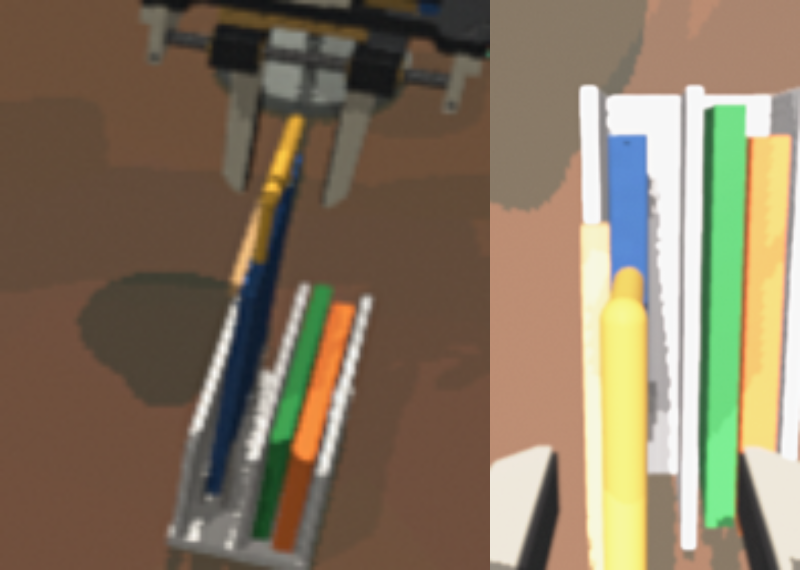

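>>> jog_arm(
  commands=[-0.1,0,0,-0.008,0,-0.1,0,0,-0.02,0,-0.1,0,0,-0.025,0,-0.1,0,0,-0.03,0,-0.1,0,0,-0.02,7,-0.1,0,0,0,7,-0.1,0,0,0,7,-0.1,0,0,0,7,-0.1,0,0,0,7,-0.1,0,0,0,7,-0.1,0,0,0,7,-0.1,0,0,0,7,-0.1,0,0,0,7,-0.1,0,0,0,7,-0.1,0,0,0,7,-0.1,0,0,0,7,-0.1,0,0,0,7,-0.1,0,0,0,0],
)

```text
t: 19.72
tool_pos: [0.5522, 0.4187, 0.2958]
orientation: [-2.457, 1.956, -0.0]
force: [-0.0, -0.3, 1.2]
opening: 0.0515
```

Run:
```python
from h import *
s=st();a=cam('scene','s14');b=cam('top','t14')
u=np.array([.9728,.2317]);v=np.array([-u[1],u[0]]);c=np.array([.5917,.0038])
for n,p in(('scene',a),('top',b)):
    for r in robot.pinpoint('bulb',p)[:2]:
        q=r['position'];X=onz(p,q[1]*640,q[0]*480,.034);print(n,r['score'],q[1]*640,q[0]*480,X,'box',(X[:2]-c)@u,(X[:2]-c)@v)
    for r in robot.recognise('bulb',p)[:1]: print(r)
cv2.imwrite('pics/m14.png',np.hstack([cv2.resize(a['img'][195:295,280:390],None,fx=3.6,fy=3.6,interpolation=cv2.INTER_CUBIC),cv2.resize(b['img'][185:285,280:390],None,fx=3.6,fy=3.6,interpolation=cv2.INTER_CUBIC)]))
```

```text
t 19.72 pos [0.5522 0.4187 0.2958] yaw -77.04 F [-0.  -0.3  1.2] op 0.0515 q [ 0.57  0.37  1.03 -0.    1.74  1.92]
scene 0.55 349.12 254.496 [0.62226433 0.01577946 0.034     ] box 0.03250861898033536 0.004571865140744345
{'box': [0.5359, 0.5258, 0.0531, 0.0562], 'score': 0.97}
top 0.91 323.96799999999996 225.792 [0.62217893 0.01071963 0.034     ] box 0.03125318547585003 -0.00033054802933079767
{'box': [0.5155, 0.4892, 0.0448, 0.0675], 'score': 0.92}
```

View pics/s14.png

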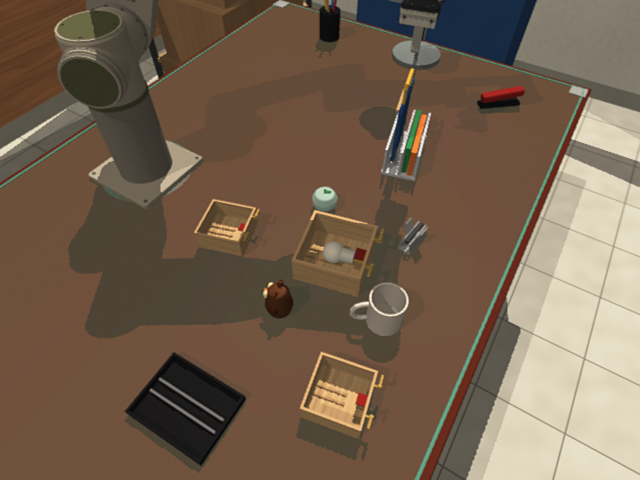

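View pics/m14.png

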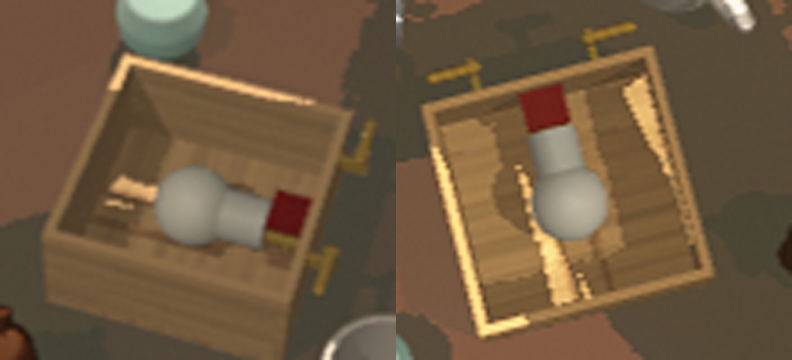

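Run:
```python
from h import *
a=cam('scene');b=cam('top')
u=np.array([.9728,.2317]);v=np.array([-u[1],u[0]]);c=np.array([.5917,.0038])
for p,x,y in ((b,328.6,241.4),(a,333.3,252)):
    X=onz(p,x,y,.034)[:2];print(X,(X-c)@u,(X-c)@v)
print(tri([(b,328.6,241.4),(a,333.3,252)]))
```

```text
[0.58565804 0.00077053] -0.006579543789677037 -0.0015471487381188958
[0.58882389 0.00301821] -0.002979017280374039 -9.41342537254088e-05
[0.58725888 0.00190431 0.0337898 ]
```

>>> jog_arm(
  commands=[-0.3,0.0145,0.001,0,-0.4,-0.3,0.028,0.002,0,0,-0.3,0.03,0.0022,0,0,-0.3,0.03,0.0022,0,0,-0.3,0.03,0.0022,0,0,-0.3,0.03,0.0022,0,0,-0.3,0.03,0.0022,0,0,-0.3,0.03,0.0022,0,0,-0.3,0.03,0.0022,0,0,-0.3,0.03,0.0022,0,0,-0.3,0.03,0.0022,0.01,0,-0.3,0.03,0.0022,0.02,0,-0.3,0.03,0.0022,0.02,0,-0.3,0.027,0.002,0.02,0,-0.3,0.014,0.001,0.02,0,-0.3,0,0,0.01,0,-0.3,0,0,0,0,-0.3,0,0,0,0],
)

```text
t: 21.62
tool_pos: [0.6203, 0.0106, 0.195]
orientation: [2.471, -1.94, -0.002]
force: [1.0, -0.5, 1.0]
opening: 0.0605
```

Run:
```python
from h import *
s=st();w=cam('wrist','w15')
u=np.array([.9728,.2317]);v=np.array([-u[1],u[0]]);c=np.array([.5917,.0038])
for t in('bulb','lip_edge'):
  for r in robot.pinpoint(t,w)[:2]:
    q=r['position'];X=onz(w,q[1]*640,q[0]*480,.034 if t=='bulb' else .0485);print(t,r['score'],q[1]*640,q[0]*480,X,'box',(X[:2]-c)@u,(X[:2]-c)@v)
for k in (-32,-15,15): print(k,proj(w,[*(c+(28+k)/1000*u),.034]))
print('lip',proj(w,[*(c+.044*u-.014*v),.0535]),proj(w,[*(c+.044*u+.014*v),.0535]))
```

```text
t 21.62 pos [0.6203 0.0106 0.195 ] yaw -76.26 F [ 1.  -0.5  1. ] op 0.0605 q [-0.07  0.19  1.43  0.    1.52  1.27]
bulb 0.87 321.216 221.184 [0.61463071 0.00906865 0.034     ] box 0.02352773590391888 -0.0001877064367051872
lip_edge 0.82 317.888 206.01600000000002 [0.63274585 0.01697589 0.0485    ] box 0.04298225446349606 0.003307182843253806
lip_edge 0.67 319.808 413.184 [ 0.37889593 -0.04685971  0.0485    ] box -0.2187536528197349 2.4935022645749714e-05
-32 [320.88823831 245.49153702]
-15 [320.98221639 230.60500065]
15 [321.1544165  203.32775683]
lip [335.09146441 206.10468564] [307.17874521 205.9286676 ]
```

View pics/w15.png

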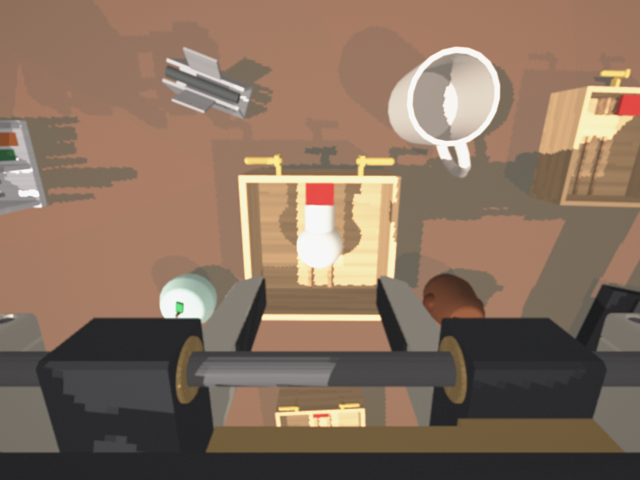

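>>> jog_arm(
  commands=[-0.3,0,0.002,0.012,0.3,-0.3,0,0,0.02,0,-0.3,0,0,0.025,0,-0.3,0,0,0.025,0,-0.3,0,0,0.025,0,-0.3,0,0,0.02,0,-0.3,0,0,0.015,0,-0.3,0,0,0.008,0,-0.3,0,0,0,0,-0.3,0,0,0,0],
)

```text
t: 22.6
tool_pos: [0.6188, 0.0097, 0.0453]
orientation: [-2.466, 1.946, -0.0]
force: [0.8, -0.1, 0.6]
opening: 0.0609
```

Run:
```python
from h import *
s=st();w=cam('wrist','w16');a=cam('scene')
cv2.imwrite('pics/m16.png',np.hstack([cv2.resize(a['img'][180:300,270:400],None,fx=3,fy=3),cv2.resize(w['img'][120:360,210:430],None,fx=1.5,fy=1.5)]))
```

```text
t 22.6 pos [0.6188 0.0097 0.0453] yaw -76.57 F [ 0.8 -0.1  0.6] op 0.0609 q [-0.07  0.3   1.58  0.    1.26  1.27]
```

View pics/m16.png

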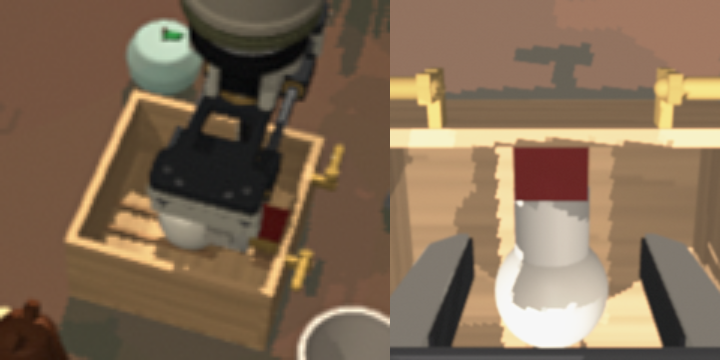

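>>> jog_arm(
  commands=[-0.3,0,0,0.012,0,-0.3,0,0,0.012,0,-0.3,0,0,0.012,0,-0.3,0,0,0.006,0,-0.3,0,0,0.005,0,-0.3,0,0,0,0,-0.3,0,0,0,0],
)

```text
t: 23.28
tool_pos: [0.6184, 0.0093, -0.0025]
orientation: [2.465, -1.947, -0.001]
force: [-0.5, -0.1, 0.5]
opening: 0.0606
```

>>> jog_arm(
  commands=[0.1,0,0,0,0,0.3,0,0,0,0,1,0,0,0,0,1,0,0,0,0,1,0,0,0,0,1,0,0,0,0,1,0,0,0,0],
  grip_force=10,
)

```text
t: 23.87
tool_pos: [0.6187, 0.0109, -0.0012]
orientation: [-2.465, 1.945, 0.002]
force: [-2.3, 6.4, 4.7]
opening: 0.0315
```

Run:
```python
from h import *
s=st();w=cam('wrist','w17')
cv2.imwrite('pics/m17.png',cv2.resize(w['img'][100:400,170:470],None,fx=2,fy=2))
```

```text
t 23.87 pos [ 0.6187  0.0109 -0.0012] yaw -76.57 F [-2.3  6.4  4.7] op 0.0315 q [-0.07  0.35  1.61  0.    1.18  1.27]
```

View pics/m17.png

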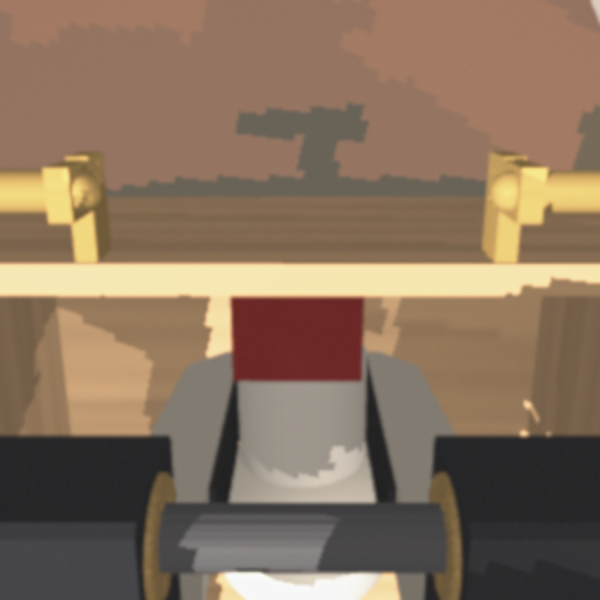

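>>> jog_arm(
  commands=[1,-0.0015,0.002,-0.001,0,1,0,0.005,0,0,1,0,0.006,0,0,1,0,0.006,0,0,1,0,0.006,0,0,1,0,0.005,0,0,1,0,0,0,0,1,0,0,0,0],
)

```text
t: 24.58
tool_pos: [0.5886, 0.0036, -0.0011]
orientation: [2.465, -1.947, -0.001]
force: [-1.0, 0.5, 0.3]
opening: 0.0316
```

Run:
```python
from h import *
s=st();w=cam('wrist','w18')
cv2.imwrite('pics/m18.png',cv2.resize(w['img'][100:400,170:470],None,fx=2,fy=2))
```

```text
t 24.58 pos [ 0.5886  0.0036 -0.0011] yaw -76.62 F [-1.   0.5  0.3] op 0.0316 q [-0.08  0.28  1.7  -0.    1.16  1.26]
```

View pics/m18.png

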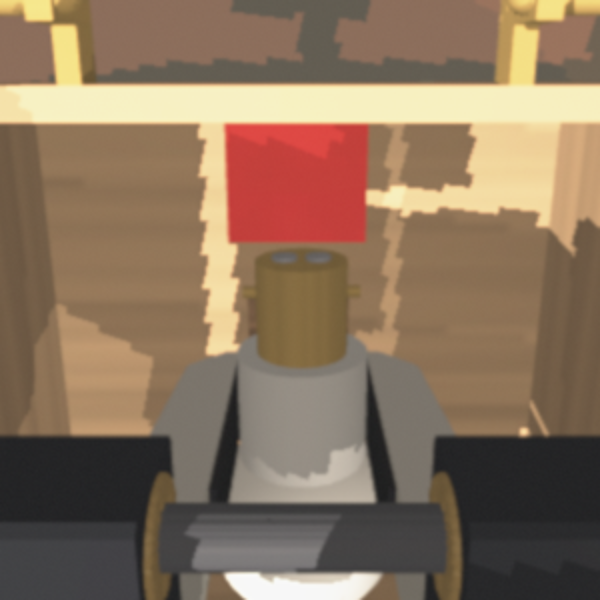

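>>> jog_arm(
  commands=[1,0,0,-0.003,0,1,0,0,-0.006,0,1,0,0,-0.01,0,1,0,0,-0.015,0,1,0,0,-0.02,0,1,0,0,-0.025,0,1,0,0,-0.025,0,1,0,0,-0.025,0,1,0,0,-0.02,0,1,0,0,-0.01,0,1,0,0,0,0],
)

```text
t: 25.55
tool_pos: [0.5915, 0.0037, 0.1622]
orientation: [-2.463, 1.945, -0.008]
force: [0.3, -0.5, -0.4]
opening: 0.0314
```

Run:
```python
from h import *
s=st();a=cam('scene','s19');b=cam('top','t19')
for p,n in ((b,'top'),(a,'scene')):
    X,Y=np.meshgrid(np.arange(.4,.68,.001),np.arange(-.56,-.28,.001),indexing='ij')
    for z in (.018,.013):
        f,cx,cy=K(p);E=np.array(p['extrinsics']);c=np.stack([X,Y,X*0+z],-1)@E[:3,:3].T+E[:3,3]
        im=cv2.remap(p['img'],(cx+f*c[...,0]/c[...,2]).astype(np.float32),(cy+f*c[...,1]/c[...,2]).astype(np.float32),cv2.INTER_LINEAR)
        g=cv2.cvtColor(im,cv2.COLOR_BGR2HSV)
        if z==.018: m=((g[...,2]<45)).astype(np.uint8)
        else: m=((g[...,2]>75)&(g[...,1]<60)).astype(np.uint8)
        cv2.imwrite(f'pics/tr_{n}_{int(z*1000)}.png',cv2.resize(np.hstack([im,cv2.cvtColor(m*255,cv2.COLOR_GRAY2BGR)]),None,fx=1.4,fy=1.4))
        m=cv2.morphologyEx(m,cv2.MORPH_CLOSE,np.ones((5,5)) if z>.015 else np.ones((3,3)))
        for cs in sorted(cv2.findContours(m,cv2.RETR_EXTERNAL,cv2.CHAIN_APPROX_NONE)[0],key=cv2.contourArea)[-3:]:
            if cv2.contourArea(cs)<80: continue
            pts=cv2.boxPoints(cv2.minAreaRect(cs));W=np.c_[.4+pts[:,1]*.001,-.56+pts[:,0]*.001]
            L=[W[1]-W[0],W[2]-W[1]];l=max(L,key=np.linalg.norm)
            print(n,z,'c',W.mean(0).round(4),'size',[round(float(np.linalg.norm(x)),4) for x in L],'ang',round(float(np.degrees(np.arctan2(l[1],l[0]))),2))
```

```text
t 25.55 pos [0.5915 0.0037 0.1622] yaw -76.59 F [ 0.3 -0.5 -0.4] op 0.0314 q [-0.08  0.12  1.57  0.    1.45  1.26]
top 0.018 c [ 0.5282 -0.4186] size [0.1329, 0.1694] ang 1.91
top 0.013 c [ 0.4884 -0.4341] size [0.0066, 0.0691] ang 2.29
scene 0.018 c [ 0.608  -0.5155] size [0.142, 0.089] ang 180.0
scene 0.018 c [ 0.5322 -0.4201] size [0.1303, 0.1751] ang 2.01
scene 0.013 c [ 0.4885 -0.4335] size [0.0049, 0.0671] ang 2.05
```

>>> jog_arm(
  commands=[1,0,0,0,5.7,1,0,0,0,5.7,1,0.016,0.0044,0,0,1,0.03,0.0045,0,0,1,0.03,0.0045,0,0,1,0.03,0.0045,0,0,1,0.03,0.0045,0,0,1,0.03,0.0045,0,0,1,0.03,0.0045,0,0,1,0.03,0.0045,0,0,1,0.03,0.0045,0,0,1,0.03,0.0045,0,0,1,0.03,0.0045,0,0,1,0.03,0.0045,0,0,1,0.03,0.0045,0,0,1,0.03,0.0045,0,0,1,0.016,0.0044,0,0,1,0,0,0,0,1,0,0,0,0],
)

```text
t: 27.23
tool_pos: [0.5356, -0.42, 0.1559]
orientation: [-2.258, 2.184, 0.005]
force: [-0.4, 0.0, -0.8]
opening: 0.0314
```

Run:
```python
from h import *
s=st();w=cam('wrist','w20')
ct=np.array([.53,-.4205]);ut=np.array([np.cos(.035),np.sin(.035)]);vt=np.array([-ut[1],ut[0]])
for y in (-.012,.012): print('rib',[proj(w,[*(ct+x*ut+y*vt),.013]).round(1).tolist() for x in (-.075,0,.05,.075)])
```

```text
t 27.23 pos [ 0.5356 -0.42    0.1559] yaw -88.09 F [-0.4  0.  -0.8] op 0.0314 q [-0.74  0.37  1.28  0.    1.49  0.8 ]
rib [[332.7, 291.6], [333.3, 225.0], [333.8, 175.6], [334.1, 149.3]]
rib [[310.7, 291.6], [309.9, 225.0], [309.4, 175.7], [309.0, 149.3]]
```

View pics/w20.png

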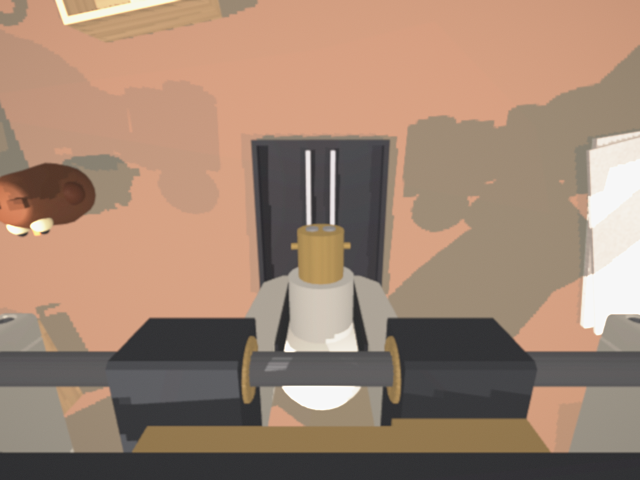

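>>> jog_arm(
  commands=[1,-0.0005,0,0.01,0,1,0,0,0.02,0,1,0,0,0.025,0,1,0,0,0.025,0,1,0,0,0.025,0,1,0,0,0.02,0,1,0,0,0.008,0,1,0,0,0,0,1,0,0,0,0,1,0,0,0,0],
)

```text
t: 28.12
tool_pos: [0.5379, -0.4202, 0.027]
orientation: [-2.26, 2.181, -0.004]
force: [-0.1, -0.2, -1.3]
opening: 0.0317
```

Run:
```python
from h import *
s=st();w=cam('wrist','w21')
```

```text
t 28.12 pos [ 0.5379 -0.4202  0.027 ] yaw -87.96 F [-0.1 -0.2 -1.3] op 0.0317 q [-0.74  0.47  1.39  0.    1.27  0.8 ]
```

View pics/w21.png

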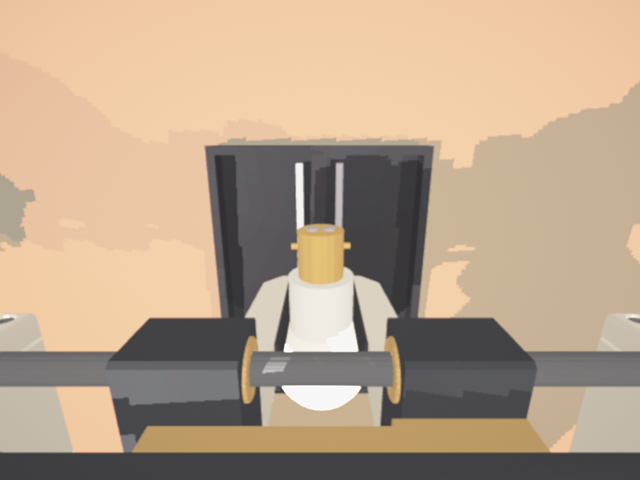

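>>> jog_arm(
  commands=[1,-0.0008,0,0.007,0,1,0,0,0.007,0,1,0,0,0.006,0,1,0,0,0.002,0,1,0,0,0,0,1,0,0,0,0],
)

```text
t: 28.67
tool_pos: [0.5364, -0.4188, 0.0025]
orientation: [2.26, -2.182, -0.001]
force: [-0.2, 0.3, 0.2]
opening: 0.0319
```

>>> jog_arm(
  commands=[1,0,0,0.002,0,1,0,0,0,0,1,0,0,0,0],
)

```text
t: 28.92
tool_pos: [0.5367, -0.419, 0.0012]
orientation: [-2.26, 2.182, -0.0]
force: [-0.3, -1.2, -0.7]
opening: 0.0319
```

>>> jog_arm(
  commands=[1,0,0,0.0015,0,1,0,0,0,0,1,0,0,0,0],
)

```text
t: 29.17
tool_pos: [0.5371, -0.4192, 0.0001]
orientation: [-2.26, 2.182, -0.001]
force: [0.8, -1.1, 1.8]
opening: 0.0315
```

Run:
```python
from h import *
s=st();a=cam('scene','s22');b=cam('top','t22')
cv2.imwrite('pics/m22.png',np.hstack([cv2.resize(a['img'][330:480,110:260],None,fx=2.6,fy=2.6),cv2.resize(b['img'][190:340,440:590],None,fx=2.6,fy=2.6)]))
```

```text
t 29.17 pos [ 5.371e-01 -4.192e-01  1.000e-04] yaw -87.99 F [ 0.8 -1.1  1.8] op 0.0315 q [-0.74  0.5   1.41  0.    1.23  0.8 ]
```

View pics/m22.png

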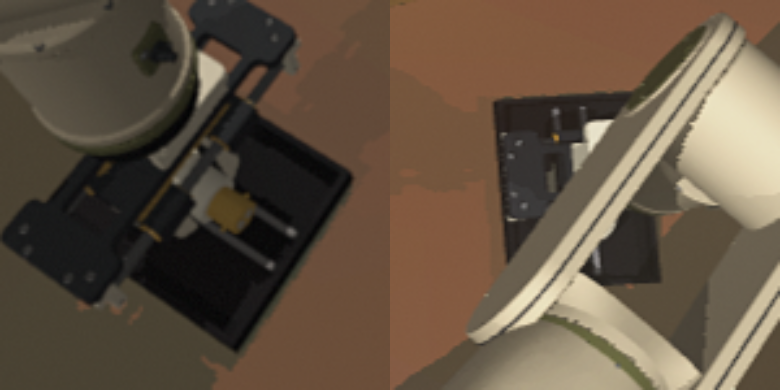

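>>> jog_arm(
  commands=[0.28,0,0,0,0,0.25,0,0,0,0,0.2,0,0,0,0,0.1,0,0,0,0,-0.1,0,0,0,0,-0.2,0,0,0,0,-0.2,0,0,0,0,-0.2,0,0,0,0],
)

```text
t: 29.93
tool_pos: [0.5366, -0.4189, -0.0005]
orientation: [2.26, -2.182, -0.0]
force: [0.8, -0.0, 0.0]
opening: 0.0552
```

>>> jog_arm(
  commands=[-0.2,0,0,-0.008,0,-0.2,0,0,-0.015,0,-0.2,0,0,-0.025,0,-0.2,0,0,-0.03,0,-0.2,0,0,-0.03,0,-0.2,0,0,-0.03,0,-0.2,0,0,-0.03,0,-0.2,0,0.03,-0.01,0,-0.2,0,0.03,0,0,-0.2,0,0.02,0,0,-0.2,0,0,0,0,-0.2,0,0,0,0],
)

```text
t: 30.93
tool_pos: [0.4564, -0.4223, 0.1796]
orientation: [-2.258, 2.184, -0.004]
force: [0.6, -0.3, -0.4]
opening: 0.056
```

Run:
```python
from h import *
s=st();a=cam('scene','s23');b=cam('top','t23');w=cam('wrist','w23')
```

```text
t 30.93 pos [ 0.4564 -0.4223  0.1796] yaw -88.08 F [ 0.6 -0.3 -0.4] op 0.056 q [-0.83  0.19  1.45  0.    1.49  0.71]
```

View pics/s23.png

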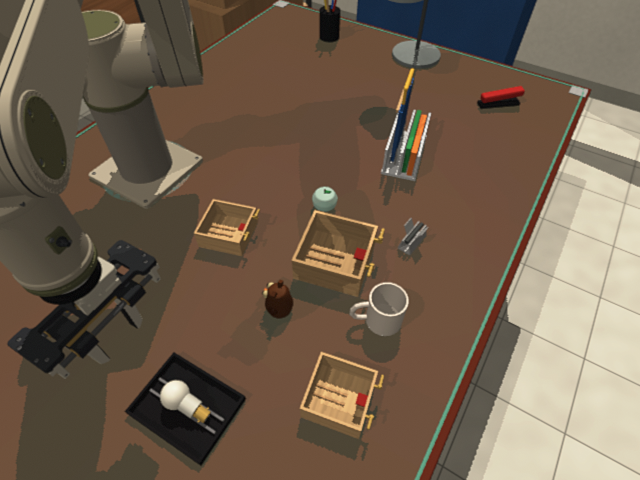

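View pics/t23.png

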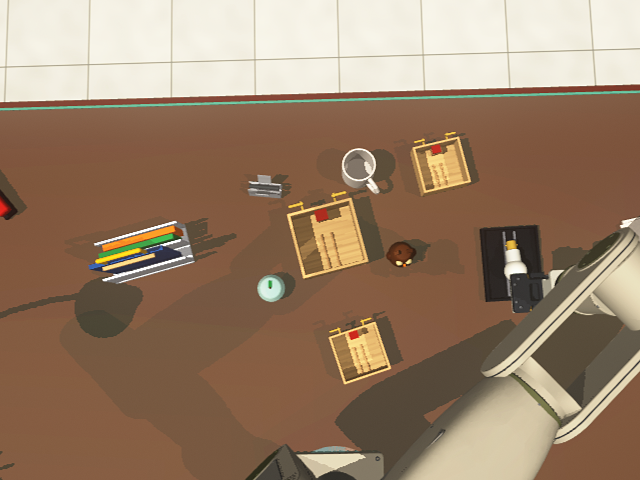

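View pics/w23.png

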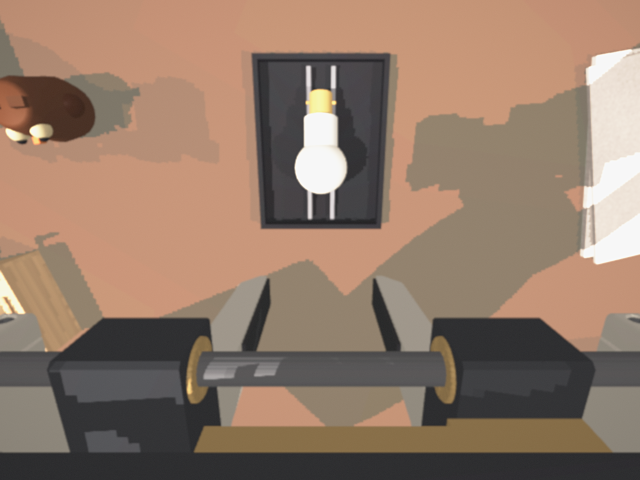

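The bulb lies between the tray ribs at about (187,402) in the scene view, and the lid stands in the front slot at (402,115). The bystanders are at the same pixels as before.

Run:
```python
from h import *
a0=cv2.imread('pics/s14.png').astype(int);a=cam('scene');print(np.abs(a['img'][60:180,380:435].astype(int)-a0[60:180,380:435]).mean())
print(robot.close_job())
```

```text
2.117929292929293
the job is handed in; nothing more can be done
None
```

The job is done and handed in at about 31 s. I swung the lid upright on its pins, lifted it off and stood it on its hook ends in the front slot of the rack. Then I slid the bulb about 30 mm forward, lifted it clear of the red lip and laid it between the tray ribs.

**One failed attempt:** My first pinch on the bar missed. The fingertips actually end about 20 mm above the reported TCP, although the description says the TCP lies at their very end. The fingers closed on top of the bar and pressed it with about 11 N. I confirmed the offset in the scene and wrist views, corrected for it and gripped again. Every later grip and placing used the corrected height and went as planned.

**Last checks:**
- **Lid:** it stands in the slot, leaning slightly towards the front panel. The picture round the rack had barely changed between letting go and handing in.
- **Bulb:** it rests centred between the ribs, clear of the tray walls.
- **Bystanders:** the mug, owl, clip and apple are at the same pixel positions as at the start.
- **Robot:** the gripper is open and clear of everything, with only sensor noise on the force reading.

One top-view reading put the hooks a few millimetres off-centre in the slot before lowering. The scene and wrist views disagreed with it, and the lid went in without catching.

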